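# Set out the supper board

## Task

Set out the wooden board, which lies on the cold hob, for the supper table: centre the terracotta candle stand in the middle of the board, midway between the two coasters, and set the tea light centred on top of the stand; centre the salt shaker on the white coaster and the spice jar on the blue coaster, all standing upright. Do not tip the shaker or the jar over on the way, and leave the cork and the matchbox where they are.

Things in the scene. Friction and masses are not known exactly. Their poses are not given: they have to be found in the camera images.
- board_middle (a point): Middle of the top face of a light brown wooden board, 150 mm (its x axis, away from the robot) by 180 mm (its y axis, to the left), 15 mm thick, flat on the black glass hob (cold; 5 mm above the worktop, z = 0), turned up to 0.3 rad; it does not slip. This point is 20 mm above the worktop. The coasters lie along its y axis, 60 mm either side of it. A wall stands left of the hob at y = 0.41 m.
- coaster_white_top (a point): Centre of the top face of the white round coaster, 56 mm across, 5 mm thick, fixed on the board on one side of its middle (left or right varies); its top is 25 mm above the worktop.
- coaster_blue_top (a point): Centre of the top face of the blue round coaster, same size, fixed on the other side of the board's middle; its top is 25 mm above the worktop.
- candle_stand_mid (a point): Centre, half-way up, of a loose terracotta-coloured round candle stand: a low solid puck, 52 mm across, 24 mm high, with a flat top and a shallow groove round its side; 90 g or so. It starts on the dark worktop right of the hob with this point 12 mm above the worktop; z up.
- tea_light_mid (a point): Centre, half-way up, of a loose tea light: a silver-grey metal cup with pale yellowish wax and a black wick, 38 mm across, 15 mm high, about 20 g. It starts on the worktop with this point 7.5 mm above it; z up.
- salt_shaker_mid (a point): Centre, half-way up, of a loose salt shaker: glass body with a round grey metal top, 44 mm across at the body, 34 mm at the top, 90 mm high, about 100 g, standing upright on the worktop with this point 45 mm above it; the body's widest part ends 74 mm above its foot; its foot is slightly rounded, so it may lean by up to 0.05 rad; z up.
- spice_jar_mid (a point): Centre, half-way up, of a loose spice jar standing upright on the worktop: clear glass with a yellow-brown filling, dark label and a red screw cap with a dark middle; body 42 mm across, cap 45 mm across (the top 21 mm), 106 mm high, about 110 g; this point is 53 mm above its foot; z up. (Similar jars high on the wall rack at the left are not meant.)
- cork_mid (a point): Centre of a brown cork standing upright on the worktop among the things to be moved, 24 mm across, 40 mm high. A bystander: leave it alone.
- match_box_mid (a point): Centre of a red matchbox lying on the worktop among the things to be moved, 54 x 36 x 15 mm. A bystander: leave it alone.
Things that resemble listed ones, but are neither listed nor needed, are in the scene too. What is shaped like the part that bears salt_shaker_mid but green or turquoise is not meant.

How it is judged:
By the outcome, as a careful person would: the job done as asked, in the order asked, and still so for the second after the job is handed in, with the robot touching nothing.
It also fails if it takes over 115 s, if anything falls off the work surface, if the arm or the gripper's body presses on something with over 40 N, if the wrist force passes 120 N, or if a joint passes its speed limit or range.

## Robot

A 6-joint arm with a two-finger parallel gripper is mounted at the origin on a cart in front of the work surface, level with it; the furniture and walls round the work are solid. World frame = base frame: x ahead of the robot, y to its left, z up, the work surface at z = 0. Lengths are in mm, angles in rad, forces in N, time in s.
With the tool pointing down it reaches from about 400 to 925 mm from the base axis. Payload 12.5 kg.
Tool frame: the origin (TCP) lies between the finger pads; the fingertips stand 11 mm ahead of it and the grasp point (between the pads) lies 8 mm behind it; y points along the fingers, x is the direction in which the jaws open and shut, and the axes are right-handed (so a half turn about y gives the same grasp; the last joint's range is limited). The gripper opens to 95 mm and grips with 3 to 60 N. Pads are 20 mm wide; open, the fingers measure 119 mm over their backs; the gripper's body (75 mm by 180 mm) begins 59 mm behind the grasp point.
Start: joints at [-1.21, 0.491, 1.559, -0, 1.092, -0.106], TCP at [281.293, -558.139, 225.661] pointing down, gripper open.
Joint ranges: [-3.1, 3.1], [-0.84, 2.19], [0.05, 2.79], [-1.13, 4.28], [0.06, 2.93], [-2.69, 2.69]. Speed limits (rad/s): [2.22, 2.22, 2.79, 3.14, 3.14, 3.14].

## Interface

Orientations are given as [roll, pitch, yaw] about the fixed x, y, z axes, in that order (R = Rz(yaw) Ry(pitch) Rx(roll)).
In Python, from cell import env gives the robot as it stands.
- The arm moves only by the tool jog_arm, never from a script. Its argument "series" is a list of rows, each an object of numbers: "dx", "dy", "dz": the shift along the world's x, y, z in m; "rx", "ry", "rz": the turn, a rotation vector about the world's x, y, z in degrees; "gripper": the opening, from 0 (shut) to 1 (fully open). A call has 1 to 12 rows; each row shifts and turns the commanded pose from where the row before left it; what a row does not reach is not made up. A row lasts 1/10 s, in which the tool goes at most 50 mm and 8.59 degrees, less where a joint would pass 70% of its speed; a pose out of reach is approached as far as the arm can. A call is refused whole if a number of a shift passes 0.05 or a number of a turn 8.59, either way. A call with a gripper value outside its range is refused whole. The fingers move at their own pace and stop on an object; the grip force is fixed at half the most. Time passes only in rows, so rows that do not move let the fingers close. It gives the time, the measured TCP pose, the force and the opening at its end, in the units of the state.
- env.state(): the state, without advancing time (a new reading comes with each control period).
- env.read_camera(name): name is "scene" or "top"; returns the picture (480x640x3 uint8, red, green, blue); there is no depth.
- env.camera_info(name): a dict with "camera_matrix" (3x3 intrinsics, pixels), "R" (3x3) and "t" (3): a world point X has camera coordinates R X + t. Camera axes: x right, y down, z forward; pixel columns grow to the right and rows downward; lengths in mm; the calibration is good to about 2 mm. A picture is of the moment at which its call begins. camera_info takes no time and is no camera call.
- env.job_done(): hands the job in, once; it reports no verdict.
The state is a dict: "t": time; "joints": joint angles; "qvel": joint speeds; "tau": joint torques, N m; "eef_pos": TCP position; "tcp_rot": TCP orientation; "ft_force": force on the tool from outside, world axes, zero at the start; "moment": the same for the moment, N m; "opening": opening from 0.0 (shut) to 1.0 (fully open).
Only numpy, scipy, OpenCV 4.12 (cv2) and the standard library are available. Lean on these libraries where they do the work, as an engineer would, in place of code of your own. Each camera call takes 0.05 s, during which the arm holds its last target.

## Working session

There is one attempt and no reset: what is moved stays moved. The work goes in short steps, Python scripts to look and compute and a tool call to move; the robot and the scene stay as the last step left them, time stands still between calls to the robot, and variables do not carry over. Pictures are saved under pics/ and viewed, and the job is handed in when it is done.

Besides the shell and the picture viewer there is one more tool, called after ">>>" by a JSON object that holds its "fn" and its "kwargs", one argument or row to a line. jog_arm: Moves the arm, as the interface text tells. Its arguments: {"type":"object","properties":{"series":{"type":"array"}},"required":["series"]}

```bash
ls; mkdir -p pics
python3 - <<'E'
from cell import env
import cv2
print(env.state())
for n in("scene","top"):
    im=env.read_camera(n); cv2.imwrite(f"pics/{n}0.png",im[:,:,::-1]); i=env.camera_info(n); print(n,i)
E
```

```text
pics
{'t': 0.0, 'joints': array([-1.20962418e+00,  4.91578308e-01,  1.55952003e+00, -9.91475840e-06,
        1.09168988e+00, -1.05647423e-01]), 'qvel': array([-0.00061678,  0.00082281,  0.00011395, -0.00173415,  0.00154963,
       -0.0003707 ]), 'tau': array([-2.04291558e-03, -6.12655592e+01, -2.58178622e+01,  6.91750715e-02,
        4.82628378e-02, -8.51070740e-05]), 'eef_pos': array([ 281.17848829, -557.88410572,  225.02579091]), 'tcp_rot': array([-1.57067900e+00,  1.18982848e-03, -1.10397211e+00]), 'ft_force': array([-0.22501575, -0.19326418, -0.08500093]), 'moment': array([0.01901779, 0.02126445, 0.00130482]), 'opening': 1.001182946470975}
scene {'camera_matrix': array([[442.49001608,   0.        , 308.06767226],
       [  0.        , 442.49001608, 230.67113688],
       [  0.        ,   0.        ,   1.        ]]), 'R': array([[ 0.43832936, -0.89854783, -0.02189007],
       [-0.4401584 , -0.19335637, -0.87685455],
       [ 0.78366316,  0.39398619, -0.48025715]]), 't': array([-229.44737415,  280.14368846,  474.68918261])}
top {'camera_matrix': array([[504.54037384,   0.        , 316.43994171],
       [  0.        , 504.54037384, 247.31298299],
       [  0.        ,   0.        ,   1.        ]]), 'R': array([[ 0.01989638, -0.99976651,  0.00842937],
       [-0.98904821, -0.02091492, -0.14610342],
       [ 0.1462456 , -0.00543013, -0.98923341]]), 't': array([-12.86247832, 540.41438207, 867.5623205 ])}
```

View pics/scene0.png

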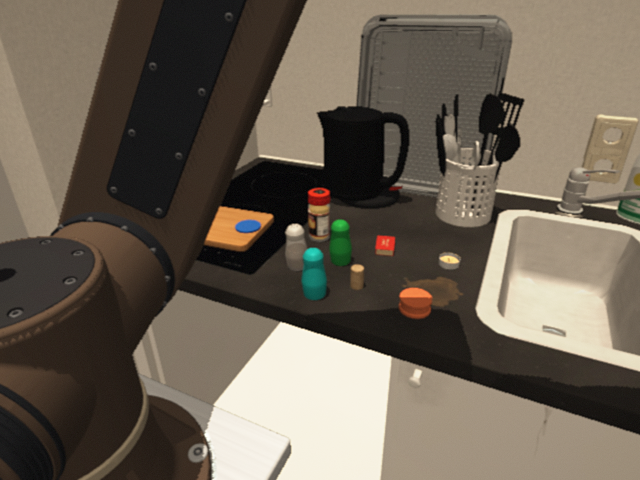

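View pics/top0.png

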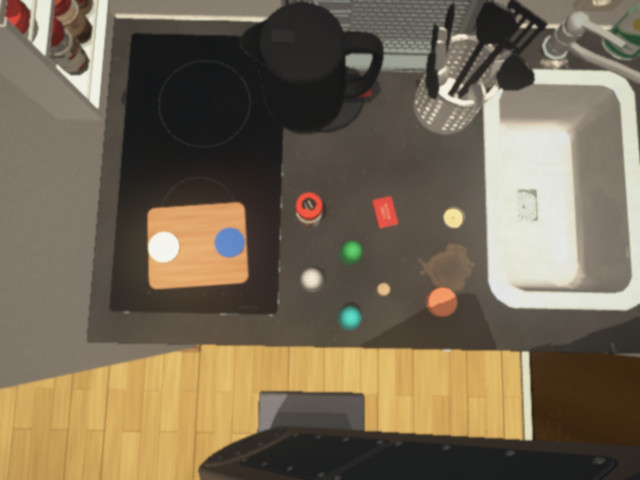

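Top view: the white coaster is at (163,247) and the blue one at (229,242). The spice jar is at (309,207), the grey-topped shaker at (311,279), the tea light at (453,218) and the stand at (442,302). The cork is at (383,289) and the matchbox at (385,212).

Possible mix-ups:
- **Shaker:** grey (311,279), green (352,251), turquoise (350,317). I choose grey.
- **Jar:** on the worktop (309,207), or the rack jars (70,50). I choose the worktop one.
- **Stand:** terracotta puck (442,302), or the brown stain (447,267). I choose the puck.
- **Tea light:** (453,218) is the only candidate.

Run:
```python
import cv2
a=cv2.imread("pics/top0.png")
cv2.imwrite("pics/c1.png",cv2.resize(a[180:340,280:480],None,fx=4,fy=4,interpolation=cv2.INTER_CUBIC)[:600])
cv2.imwrite("pics/c2.png",cv2.resize(a[190:300,135:260],None,fx=5,fy=5,interpolation=cv2.INTER_CUBIC))
b=cv2.imread("pics/scene0.png")
cv2.imwrite("pics/c3.png",cv2.resize(b[180:325,190:390],None,fx=4,fy=4,interpolation=cv2.INTER_CUBIC))
```

```text
(no output)
```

View pics/c1.png

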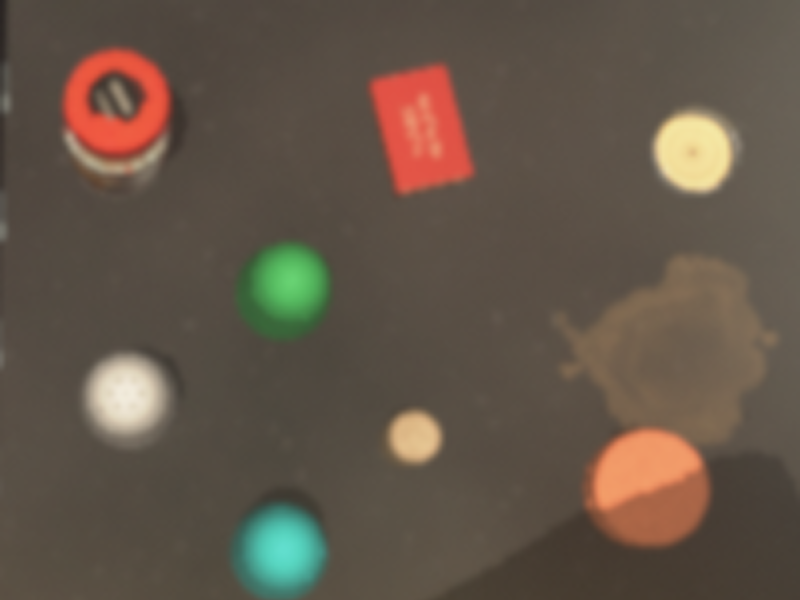

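View pics/c2.png

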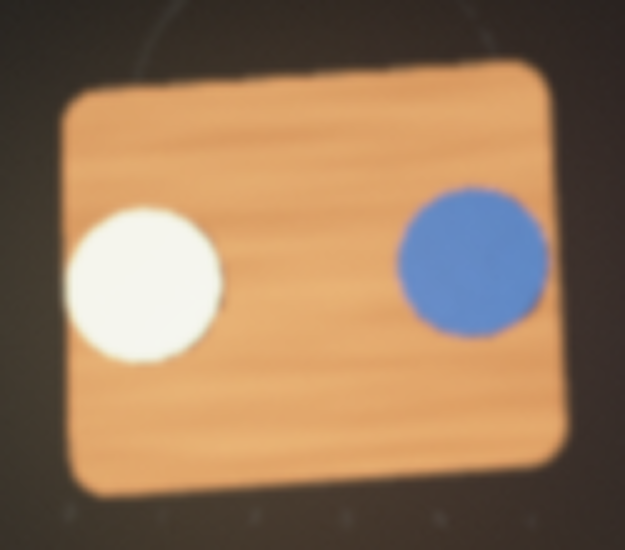

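View pics/c3.png

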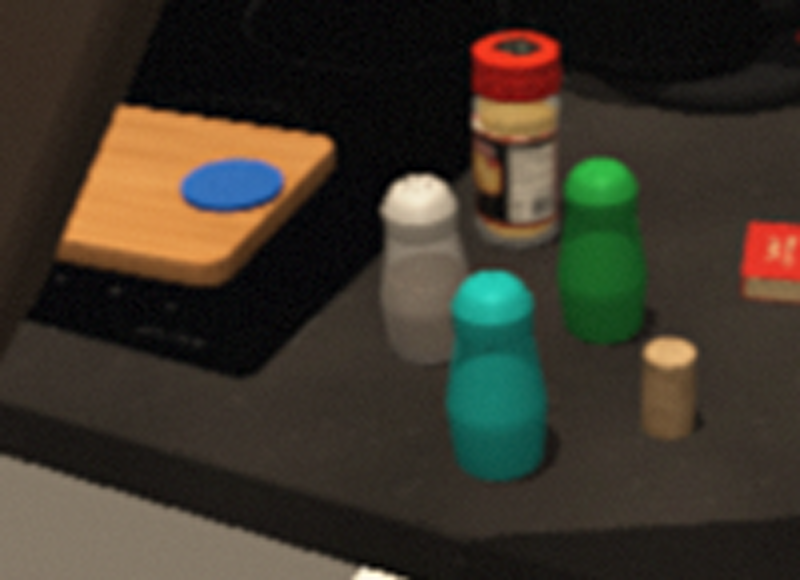

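```bash
cat > h.py <<'E'
import numpy as np, cv2
from cell import env
def ray(n,u,v,z):
    i=env.camera_info(n);K,R,t=i["camera_matrix"],i["R"],i["t"]
    d=R.T@np.linalg.solve(K,[u,v,1]); c=-R.T@t
    return c+d*(z-c[2])/d[2]
def proj(n,X):
    i=env.camera_info(n);p=i["camera_matrix"]@(i["R"]@np.asarray(X,float)+i["t"]);return p[:2]/p[2]
def st():
    s=env.state(); return s["t"],s["eef_pos"].round(1),s["tcp_rot"].round(3),s["ft_force"].round(1),round(s["opening"],3),s["joints"].round(2)
E
python3 - <<'E'
from h import *
def c(x,y,s,u0,v0): return u0+(x+.5)/s-.5, v0+(y+.5)/s-.5
for n,x,y,z in [("jar",116,99,106),("shaker",127,395,80),("shakerbody",127,400,50),("tea",692,152,15),("stand",650,487,24),("cork",415,436,40),("match",422,129,15),("green",289,284,85),("turq",282,550,85)]:
    print(n,c(x,y,4,280,180),ray("top",*c(x,y,4,280,180),z).round(1))
for n,x,y,z in [("white",143,285,25),("blue",474,262,25),("c1",62,88,20),("c2",550,60,20),("c3",568,468,20),("c4",70,497,20)]:
    print(n,ray("top",*c(x,y,5,135,190),z).round(1))
# scene view
def s(x,y): return c(x,y,4,190,180)
for n,x,y,z in [("jar cap top",516,47,106),("jar foot", 516,228,0),("shaker foot",424,343,0),("blue",232,185,25)]:
    print(n,ray("scene",*s(x,y),z).round(1))
E
```

```text
jar (308.625, 204.375) [603.7  13.2 106. ]
shaker (311.375, 278.375) [481.   6.  80.]
shakerbody (311.375, 279.625) [481.4   6.1  50. ]
tea (452.625, 217.625) [ 605.7 -255.2   15. ]
stand (442.125, 301.375) [ 449.1 -230.7   24. ]
cork (383.375, 288.625) [ 468.8 -122.3   40. ]
match (385.125, 211.875) [ 613.9 -129.    15. ]
green (351.875, 250.625) [529.4 -62.1  85. ]
turq (350.125, 317.125) [416.9 -60.3  85. ]
white [538.2 277.6  25. ]
blue [549.2 157.4  25. ]
c1 [612.  313.8  20. ]
c2 [626.6 133.5  20. ]
c3 [475.  120.8  20. ]
c4 [460.8 300.4  20. ]
jar cap top [601.7  11.7 106. ]
jar foot [601.7  12.9   0. ]
shaker foot [481.5   6.3  -0. ]
blue [542.8 153.   25. ]
```

>>> {"fn": "jog_arm", "kwargs": {
  "series": [
    {"dx": 0.0168, "dy": 0.0327, "rz": 6.85},
    {"dx": 0.0168, "dy": 0.0327, "rz": 6.85},
    {"dx": 0.0168, "dy": 0.0327, "rz": 6.85},
    {"dx": 0.0168, "dy": 0.0327, "rz": 6.85},
    {"dx": 0.0168, "dy": 0.0327, "rz": 6.85},
    {"dx": 0.0168, "dy": 0.0327, "rz": 6.85},
    {"dx": 0.0168, "dy": 0.0327, "rz": 6.85},
    {"dx": 0.0168, "dy": 0.0327, "rz": 6.85},
    {"dx": 0.0168, "dy": 0.0327, "rz": 6.85},
    {"dx": 0.0168, "dy": 0.0327, "rz": 6.85},
    {"dx": 0},
    {"dx": 0}
  ]
}}

```text
$.series[0]: bad value
```

>>> {"fn": "jog_arm", "kwargs": {
  "series": [
    {"dx": 0.0168, "dy": 0.0327, "dz": 0, "rx": 0, "ry": 0, "rz": 6.85, "gripper": 1},
    {"dx": 0.0168, "dy": 0.0327, "dz": 0, "rx": 0, "ry": 0, "rz": 6.85, "gripper": 1},
    {"dx": 0.0168, "dy": 0.0327, "dz": 0, "rx": 0, "ry": 0, "rz": 6.85, "gripper": 1},
    {"dx": 0.0168, "dy": 0.0327, "dz": 0, "rx": 0, "ry": 0, "rz": 6.85, "gripper": 1},
    {"dx": 0.0168, "dy": 0.0327, "dz": 0, "rx": 0, "ry": 0, "rz": 6.85, "gripper": 1},
    {"dx": 0.0168, "dy": 0.0327, "dz": 0, "rx": 0, "ry": 0, "rz": 6.85, "gripper": 1},
    {"dx": 0.0168, "dy": 0.0327, "dz": 0, "rx": 0, "ry": 0, "rz": 6.85, "gripper": 1},
    {"dx": 0.0168, "dy": 0.0327, "dz": 0, "rx": 0, "ry": 0, "rz": 6.85, "gripper": 1},
    {"dx": 0.0168, "dy": 0.0327, "dz": 0, "rx": 0, "ry": 0, "rz": 6.85, "gripper": 1},
    {"dx": 0.0168, "dy": 0.0327, "dz": 0, "rx": 0, "ry": 0, "rz": 6.85, "gripper": 1},
    {"dx": 0, "dy": 0, "dz": 0, "rx": 0, "ry": 0, "rz": 0, "gripper": 1}
  ]
}}

```text
t: 1.2
eef_pos: [450.3, -228.1, 225.6]
tcp_rot: [-1.57, 0.0, 0.099]
ft_force: [-1.1, -0.5, 0.2]
opening: 1.0
```

>>> {"fn": "jog_arm", "kwargs": {
  "series": [
    {"dx": -0.0012, "dy": -0.0026, "dz": -0.04, "rx": 0, "ry": 0, "rz": -0.4, "gripper": 1},
    {"dx": 0, "dy": 0, "dz": -0.04, "rx": 0, "ry": 0, "rz": 0, "gripper": 1},
    {"dx": 0, "dy": 0, "dz": -0.04, "rx": 0, "ry": 0, "rz": 0, "gripper": 1},
    {"dx": 0, "dy": 0, "dz": -0.03, "rx": 0, "ry": 0, "rz": 0, "gripper": 1},
    {"dx": 0, "dy": 0, "dz": -0.02, "rx": 0, "ry": 0, "rz": 0, "gripper": 0.9},
    {"dx": 0, "dy": 0, "dz": 0, "rx": 0, "ry": 0, "rz": 0, "gripper": 0.9}
  ]
}}

```text
t: 1.8
eef_pos: [446.9, -233.5, 53.4]
tcp_rot: [-1.568, 0.004, 0.083]
ft_force: [0.0, -0.4, -0.1]
opening: 0.916
```

Run:
```python
from h import *
a=env.read_camera("scene")[:,:,::-1]; cv2.imwrite("pics/s1.png",cv2.resize(a[200:350,340:540],None,fx=4,fy=4,interpolation=cv2.INTER_CUBIC))
a=env.read_camera("top")[:,:,::-1]; cv2.imwrite("pics/t1.png",a)
print(st())
```

```text
(1.9, array([ 448. , -234.1,   55.9]), array([-1.57 ,  0.   ,  0.084]), array([0.3, 0.2, 1.2]), 0.902, array([-0.61,  0.58,  2.01,  0.  ,  0.56, -0.7 ]))
```

View pics/s1.png

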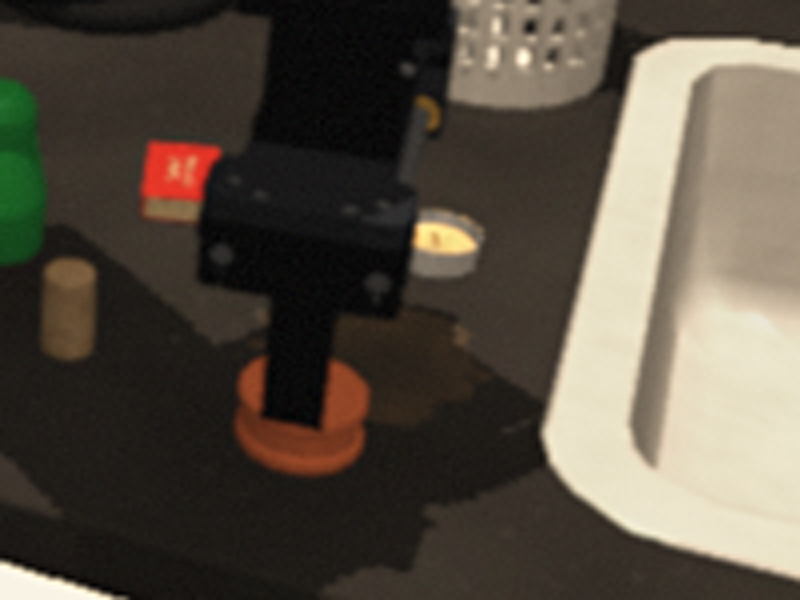

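View pics/t1.png

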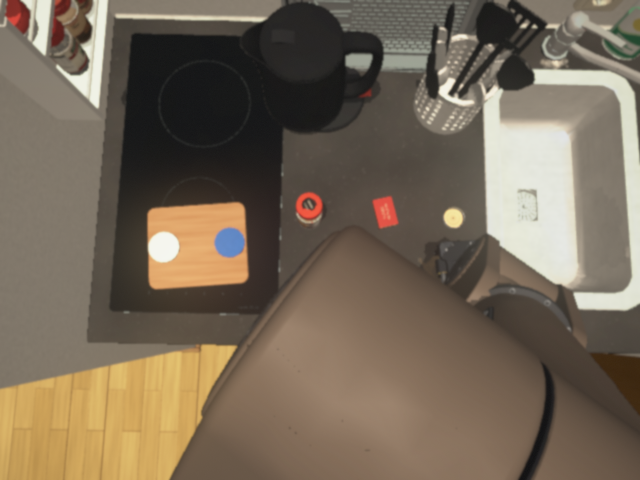

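Run:
```python
from h import *
def q(X):
    p=proj("scene",X); return ((p-[340,200]+.5)*4-.5).round(0)
for y in (-226,-230,-234): print(y,q([448-45,y,45]), q([449,y,24]),q([449,y,0]))
```

```text
-226 [262. 403.] [288. 381.] [283. 427.]
-230 [273. 405.] [298. 383.] [292. 430.]
-234 [283. 408.] [307. 385.] [302. 432.]
```

```bash
cat >> h.py <<'E'
def circ(n,x,y,z,r):
    return np.array([proj(n,[x+r*np.cos(a),y+r*np.sin(a),z]) for a in np.linspace(0,2*np.pi,73)])
def overlay(im,n,polys,u0,v0,w,hh,s,out):
    c=cv2.resize(im[v0:v0+hh,u0:u0+w],None,fx=s,fy=s,interpolation=cv2.INTER_CUBIC).copy()
    for P,col in polys:
        p=((np.asarray(P)-[u0,v0]+.5)*s-.5)
        cv2.polylines(c,[np.round(p*16).astype(np.int32)],False,col,1,cv2.LINE_AA,4)
    cv2.imwrite(out,c)
E
python3 - <<'E'
from h import *
a=env.read_camera("scene")[:,:,::-1]
x,y,_=env.state()["eef_pos"]; z=env.state()["eef_pos"][2]; print(x,y,z)
P=[(circ("scene",449.1,-230.7,0,26),(0,255,0)),(circ("scene",449.1,-230.7,24,26),(0,255,0)),
 (circ("scene",605.7,-255.2,15,19),(0,255,0)),(circ("scene",468.8,-122.3,40,12),(0,255,0)),(circ("scene",468.8,-122.3,0,12),(0,255,0))]
for xo in (-43-12,-43):
  P.append(([proj("scene",[x+xo,y-10,z-11]),proj("scene",[x+xo,y+10,z-11])],(255,255,0)))
overlay(a,"scene",P,350,220,130,100,6,"pics/s2.png")
E
```

```text
448.32483363027023 -234.2355648227586 56.47294232788892
```

View pics/s2.png

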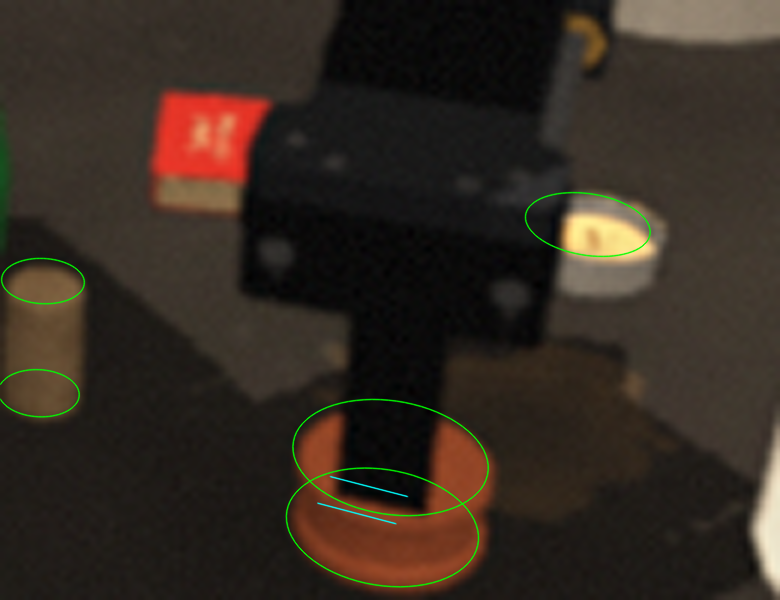

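>>> {"fn": "jog_arm", "kwargs": {
  "series": [
    {"dx": 0.001, "dy": 0.0035, "dz": -0.01, "rx": 0, "ry": 0, "rz": 0.3, "gripper": 0.9},
    {"dx": 0, "dy": 0, "dz": -0.015, "rx": 0, "ry": 0, "rz": 0, "gripper": 0.9},
    {"dx": 0, "dy": 0, "dz": -0.012, "rx": 0, "ry": 0, "rz": 0, "gripper": 0.9},
    {"dx": 0, "dy": 0, "dz": -0.006, "rx": 0, "ry": 0, "rz": 0, "gripper": 0.9},
    {"dx": 0, "dy": 0, "dz": 0, "rx": 0, "ry": 0, "rz": 0, "gripper": 0.9},
    {"dx": 0, "dy": 0, "dz": 0, "rx": 0, "ry": 0, "rz": 0, "gripper": 0.9}
  ]
}}

```text
t: 2.55
eef_pos: [449.2, -230.3, 12.8]
tcp_rot: [-1.571, -0.0, 0.09]
ft_force: [-0.5, -0.5, -0.0]
opening: 0.901
```

Good position; close.

>>> {"fn": "jog_arm", "kwargs": {
  "series": [
    {"dx": 0, "dy": 0, "dz": 0, "rx": 0, "ry": 0, "rz": 0, "gripper": 0.4},
    {"dx": 0, "dy": 0, "dz": 0, "rx": 0, "ry": 0, "rz": 0, "gripper": 0.4},
    {"dx": 0, "dy": 0, "dz": 0, "rx": 0, "ry": 0, "rz": 0, "gripper": 0.4},
    {"dx": 0, "dy": 0, "dz": 0, "rx": 0, "ry": 0, "rz": 0, "gripper": 0.4},
    {"dx": 0, "dy": 0, "dz": 0, "rx": 0, "ry": 0, "rz": 0, "gripper": 0.4},
    {"dx": 0, "dy": 0, "dz": 0, "rx": 0, "ry": 0, "rz": 0, "gripper": 0.4}
  ]
}}

```text
t: 3.15
eef_pos: [449.1, -230.2, 12.7]
tcp_rot: [-1.571, -0.0, 0.09]
ft_force: [0.7, 0.4, 1.0]
opening: 0.534
```

>>> {"fn": "jog_arm", "kwargs": {
  "series": [
    {"dx": 0, "dy": 0, "dz": 0.02, "rx": 0, "ry": 0, "rz": 0, "gripper": 0.4},
    {"dx": 0, "dy": 0, "dz": 0.04, "rx": 0, "ry": 0, "rz": 0, "gripper": 0.4},
    {"dx": 0, "dy": 0, "dz": 0.04, "rx": 0, "ry": 0, "rz": 0, "gripper": 0.4},
    {"dx": 0, "dy": 0, "dz": 0.04, "rx": 0, "ry": 0, "rz": 0, "gripper": 0.4},
    {"dx": 0.008, "dy": 0.03, "dz": 0, "rx": 0, "ry": 0, "rz": 0, "gripper": 0.4},
    {"dx": 0.008, "dy": 0.04, "dz": 0, "rx": 0, "ry": 0, "rz": 0, "gripper": 0.4},
    {"dx": 0.008, "dy": 0.04, "dz": 0, "rx": 0, "ry": 0, "rz": 0, "gripper": 0.4},
    {"dx": 0.008, "dy": 0.04, "dz": 0, "rx": 0, "ry": 0, "rz": 0, "gripper": 0.4},
    {"dx": 0.008, "dy": 0.04, "dz": 0, "rx": 0, "ry": 0, "rz": 0, "gripper": 0.4},
    {"dx": 0.008, "dy": 0.04, "dz": 0, "rx": 0, "ry": 0, "rz": 0, "gripper": 0.4},
    {"dx": 0.008, "dy": 0.04, "dz": 0, "rx": 0, "ry": 0, "rz": 0, "gripper": 0.4},
    {"dx": 0.008, "dy": 0.04, "dz": 0, "rx": 0, "ry": 0, "rz": 0, "gripper": 0.4}
  ]
}}

```text
t: 4.35
eef_pos: [513.1, 81.5, 152.6]
tcp_rot: [-1.571, 0.0, 0.09]
ft_force: [0.4, 0.9, -1.0]
opening: 0.535
```

>>> {"fn": "jog_arm", "kwargs": {
  "series": [
    {"dx": 0.008, "dy": 0.04, "dz": 0, "rx": 0, "ry": 0, "rz": 0, "gripper": 0.4},
    {"dx": 0.008, "dy": 0.04, "dz": 0, "rx": 0, "ry": 0, "rz": 0, "gripper": 0.4},
    {"dx": 0.008, "dy": 0.03, "dz": 0, "rx": 0, "ry": 0, "rz": 0, "gripper": 0.4},
    {"dx": 0.006, "dy": 0.02, "dz": 0, "rx": 0, "ry": 0, "rz": 0, "gripper": 0.4},
    {"dx": 0, "dy": 0.007, "dz": 0, "rx": 0, "ry": 0, "rz": 0, "gripper": 0.4},
    {"dx": 0, "dy": 0, "dz": 0, "rx": 0, "ry": 0, "rz": 0, "gripper": 0.4},
    {"dx": 0, "dy": 0, "dz": 0, "rx": 0, "ry": 0, "rz": 0, "gripper": 0.4}
  ]
}}

```text
t: 5.05
eef_pos: [542.7, 216.0, 152.5]
tcp_rot: [-1.571, 0.001, 0.09]
ft_force: [-0.1, -0.7, -0.8]
opening: 0.531
```

>>> {"fn": "jog_arm", "kwargs": {
  "series": [
    {"dx": 0.001, "dy": 0.0013, "dz": -0.03, "rx": 0, "ry": 0, "rz": 0, "gripper": 0.4},
    {"dx": 0, "dy": 0, "dz": -0.04, "rx": 0, "ry": 0, "rz": 0, "gripper": 0.4},
    {"dx": 0, "dy": 0, "dz": -0.03, "rx": 0, "ry": 0, "rz": 0, "gripper": 0.4},
    {"dx": 0, "dy": 0, "dz": -0.01, "rx": 0, "ry": 0, "rz": 0, "gripper": 0.4},
    {"dx": 0, "dy": 0, "dz": 0, "rx": 0, "ry": 0, "rz": 0, "gripper": 0.4},
    {"dx": 0, "dy": 0, "dz": 0, "rx": 0, "ry": 0, "rz": 0, "gripper": 0.4}
  ]
}}

```text
t: 5.65
eef_pos: [544.7, 217.8, 43.9]
tcp_rot: [-1.571, -0.001, 0.089]
ft_force: [0.2, -0.0, -1.8]
opening: 0.534
```

Run:
```python
from h import *
a=env.read_camera("top")[:,:,::-1]
overlay(a,"top",[],120,160,160,120,5,"pics/t2.png")
print(st())
```

```text
(5.7, array([544.9, 217.9,  44.2]), array([-1.57 , -0.002,  0.089]), array([ 0.2, -0.6, -1.6]), 0.533, array([ 0.27,  0.67,  1.81, -0.  ,  0.66,  0.18]))
```

View pics/t2.png

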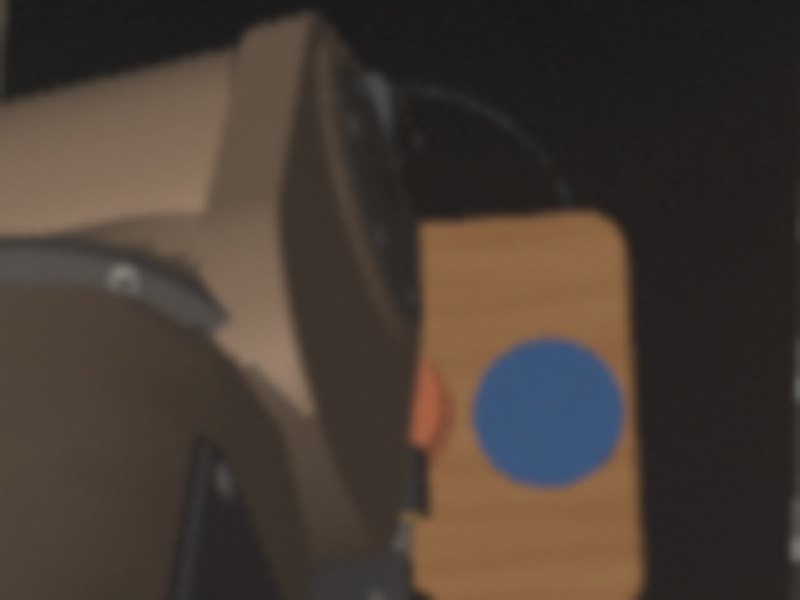

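>>> {"fn": "jog_arm", "kwargs": {
  "series": [
    {"dx": -0.0012, "dy": -0.0006, "dz": -0.005, "rx": 0, "ry": 0, "rz": 0, "gripper": 0.4},
    {"dx": 0, "dy": 0, "dz": -0.004, "rx": 0, "ry": 0, "rz": 0, "gripper": 0.4},
    {"dx": 0, "dy": 0, "dz": -0.002, "rx": 0, "ry": 0, "rz": 0, "gripper": 0.4},
    {"dx": 0, "dy": 0, "dz": 0, "rx": 0, "ry": 0, "rz": 0, "gripper": 0.4},
    {"dx": 0, "dy": 0, "dz": 0, "rx": 0, "ry": 0, "rz": 0, "gripper": 0.4}
  ]
}}

```text
t: 6.2
eef_pos: [542.9, 217.5, 32.7]
tcp_rot: [-1.571, -0.001, 0.09]
ft_force: [-3.2, -1.4, 11.2]
opening: 0.534
```

>>> {"fn": "jog_arm", "kwargs": {
  "series": [
    {"dx": 0.0005, "dy": 0, "dz": 0.0005, "rx": 0, "ry": 0, "rz": 0, "gripper": 0.45},
    {"dx": 0, "dy": 0, "dz": 0, "rx": 0, "ry": 0, "rz": 0, "gripper": 0.55},
    {"dx": 0, "dy": 0, "dz": 0, "rx": 0, "ry": 0, "rz": 0, "gripper": 0.6},
    {"dx": 0, "dy": 0, "dz": 0, "rx": 0, "ry": 0, "rz": 0, "gripper": 0.8},
    {"dx": 0, "dy": 0, "dz": 0, "rx": 0, "ry": 0, "rz": 0, "gripper": 0.8},
    {"dx": 0, "dy": 0, "dz": 0.02, "rx": 0, "ry": 0, "rz": 0, "gripper": 0.8},
    {"dx": 0, "dy": 0, "dz": 0.04, "rx": 0, "ry": 0, "rz": 0, "gripper": 0.8},
    {"dx": 0, "dy": 0, "dz": 0.04, "rx": 0, "ry": 0, "rz": 0, "gripper": 0.8},
    {"dx": 0, "dy": -0.03, "dz": 0.03, "rx": 0, "ry": 0, "rz": 0, "gripper": 0.8},
    {"dx": 0, "dy": -0.04, "dz": 0, "rx": 0, "ry": 0, "rz": 0, "gripper": 0.8},
    {"dx": 0, "dy": -0.04, "dz": 0, "rx": 0, "ry": 0, "rz": 0, "gripper": 0.8},
    {"dx": 0, "dy": -0.04, "dz": 0, "rx": 0, "ry": 0, "rz": 0, "gripper": 0.8}
  ]
}}

```text
t: 7.4
eef_pos: [543.3, 66.1, 162.4]
tcp_rot: [-1.571, -0.001, 0.09]
ft_force: [0.8, 0.2, 0.0]
opening: 0.799
```

>>> {"fn": "jog_arm", "kwargs": {
  "series": [
    {"dx": 0.008, "dy": -0.04, "dz": 0, "rx": 0, "ry": 0, "rz": 0, "gripper": 0.8},
    {"dx": 0.008, "dy": -0.04, "dz": 0, "rx": 0, "ry": 0, "rz": 0, "gripper": 0.8},
    {"dx": 0.008, "dy": -0.04, "dz": 0, "rx": 0, "ry": 0, "rz": 0, "gripper": 0.8},
    {"dx": 0.008, "dy": -0.04, "dz": 0, "rx": 0, "ry": 0, "rz": 0, "gripper": 0.8},
    {"dx": 0.008, "dy": -0.04, "dz": 0, "rx": 0, "ry": 0, "rz": 0, "gripper": 0.8},
    {"dx": 0.008, "dy": -0.04, "dz": 0, "rx": 0, "ry": 0, "rz": 0, "gripper": 0.8},
    {"dx": 0.008, "dy": -0.04, "dz": 0, "rx": 0, "ry": 0, "rz": 0, "gripper": 0.8},
    {"dx": 0.006, "dy": -0.03, "dz": 0, "rx": 0, "ry": 0, "rz": 0, "gripper": 0.8},
    {"dx": 0, "dy": -0.01, "dz": 0, "rx": 0, "ry": 0, "rz": 0, "gripper": 0.8},
    {"dx": 0, "dy": 0, "dz": 0, "rx": 0, "ry": 0, "rz": 0, "gripper": 0.8}
  ]
}}

```text
t: 8.4
eef_pos: [605.0, -253.4, 161.6]
tcp_rot: [-1.57, 0.0, 0.088]
ft_force: [-0.3, 0.5, -0.5]
opening: 0.797
```

Run:
```python
from h import *
a=env.read_camera("top")[:,:,::-1]
overlay(a,"top",[],135,190,125,110,6,"pics/t3.png")
cv2.imwrite("pics/t3f.png",a)
print(st())
```

```text
(8.45, array([ 605. , -252.2,  161.8]), array([-1.57e+00,  1.00e-03,  8.90e-02]), array([0.4, 0.8, 0.5]), 0.803, array([-0.5 ,  0.6 ,  1.55,  0.  ,  1.  , -0.59]))
```

View pics/t3.png

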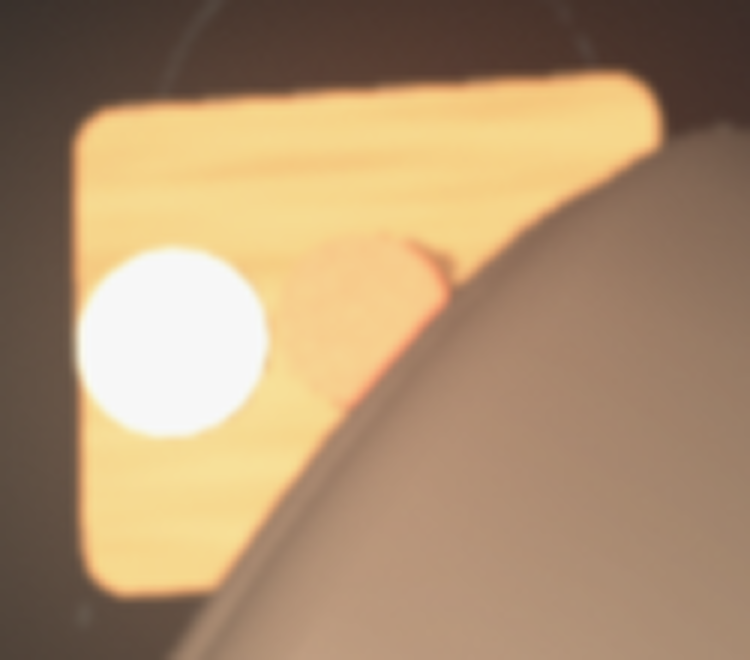

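View pics/t3f.png

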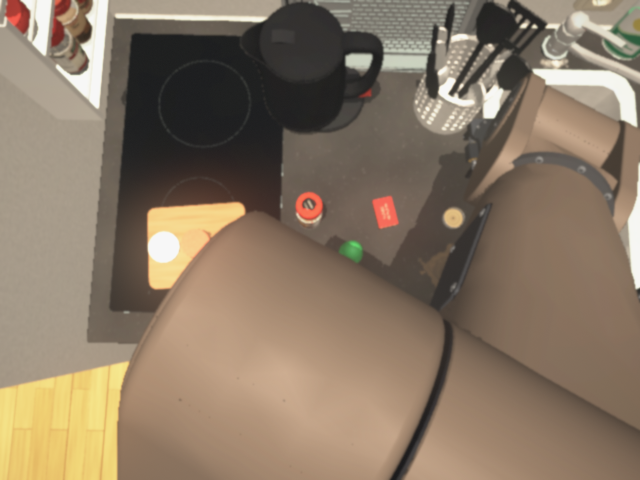

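Run:
```python
from h import *
a=cv2.imread("pics/t3f.png"); a=cv2.convertScaleAbs(a,alpha=.8)
P=[(circ("top",543.6,217.4,44,26),(255,0,0)),(circ("top",538.2,277.6,25,28),(0,0,255)),(circ("top",549.2,157.4,25,28),(0,0,255))]
overlay(a,"top",P,135,190,125,110,6,"pics/t4.png")
b=env.read_camera("scene")[:,:,::-1]
P=[(circ("scene",605.7,-255.2,15,19),(0,255,0)),(circ("scene",605.7,-255.2,0,19),(0,255,0))]
overlay(b,"scene",P,390,200,110,100,6,"pics/s4.png")
```

```text
(no output)
```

View pics/t4.png

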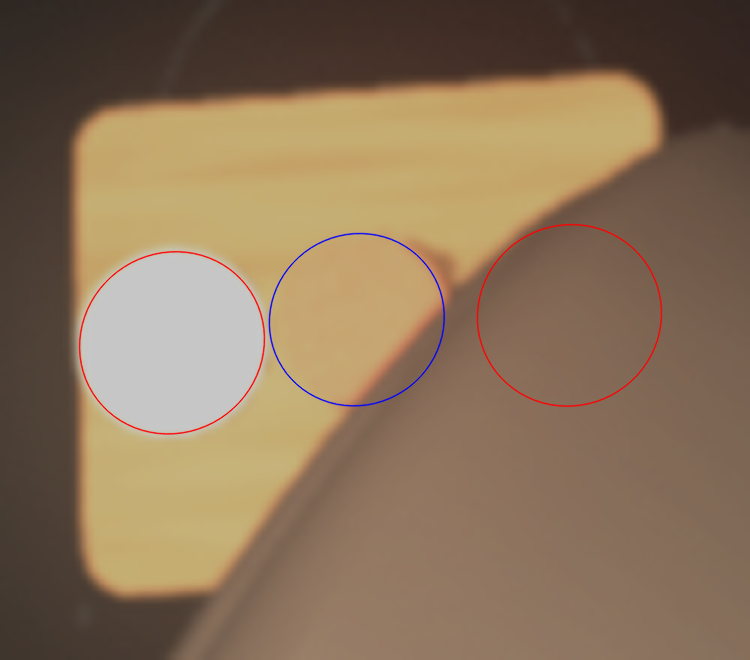

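View pics/s4.png

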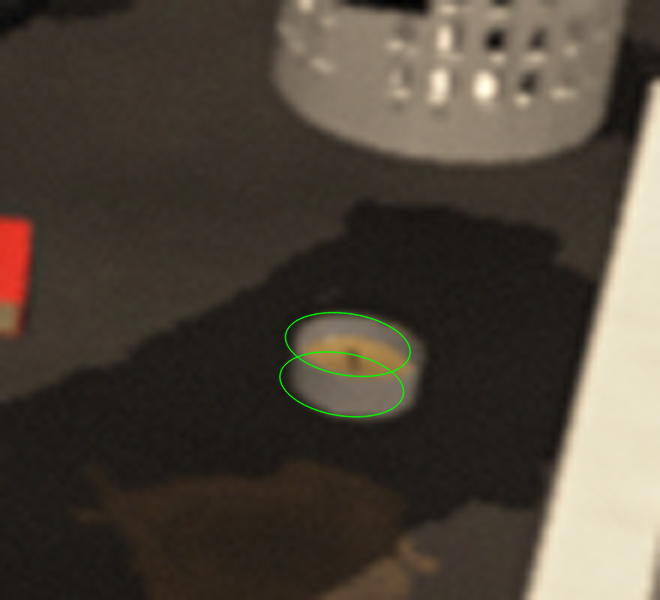

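Run:
```python
from h import *
a=cv2.imread("pics/top0.png")
P=[(circ("top",606.7,-256.7,15,19),(0,255,0))]
overlay(cv2.convertScaleAbs(a,alpha=1.4),"top",P,430,195,45,45,12,"pics/t5.png")
```

```text
(no output)
```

View pics/t5.png

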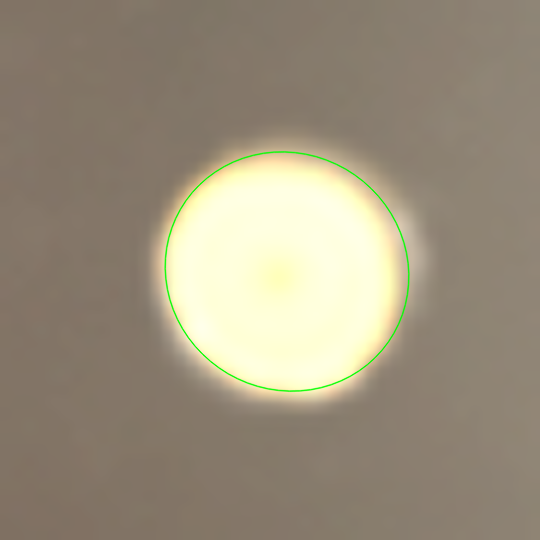

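>>> {"fn": "jog_arm", "kwargs": {
  "series": [
    {"dx": 0.0017, "dy": -0.0045, "dz": -0.03, "rx": 0, "ry": 0, "rz": 0, "gripper": 0.75},
    {"dx": 0, "dy": 0, "dz": -0.04, "rx": 0, "ry": 0, "rz": 0, "gripper": 0.7},
    {"dx": 0, "dy": 0, "dz": -0.03, "rx": 0, "ry": 0, "rz": 0, "gripper": 0.7},
    {"dx": 0, "dy": 0, "dz": -0.02, "rx": 0, "ry": 0, "rz": 0, "gripper": 0.7},
    {"dx": 0, "dy": 0, "dz": -0.01, "rx": 0, "ry": 0, "rz": 0, "gripper": 0.7},
    {"dx": 0, "dy": 0, "dz": 0, "rx": 0, "ry": 0, "rz": 0, "gripper": 0.7},
    {"dx": 0, "dy": 0, "dz": 0, "rx": 0, "ry": 0, "rz": 0, "gripper": 0.7}
  ]
}}

```text
t: 9.2
eef_pos: [607.6, -256.6, 33.2]
tcp_rot: [-1.571, -0.001, 0.091]
ft_force: [0.5, 1.2, 0.6]
opening: 0.701
```

>>> {"fn": "jog_arm", "kwargs": {
  "series": [
    {"dx": -0.0005, "dy": -0.0004, "dz": -0.01, "rx": 0, "ry": 0, "rz": 0, "gripper": 0.7},
    {"dx": 0, "dy": 0, "dz": -0.007, "rx": 0, "ry": 0, "rz": 0, "gripper": 0.7},
    {"dx": 0, "dy": 0, "dz": -0.004, "rx": 0, "ry": 0, "rz": 0, "gripper": 0.7},
    {"dx": 0, "dy": 0, "dz": 0, "rx": 0, "ry": 0, "rz": 0, "gripper": 0.7},
    {"dx": 0, "dy": 0, "dz": 0, "rx": 0, "ry": 0, "rz": 0, "gripper": 0.7}
  ]
}}

```text
t: 9.7
eef_pos: [606.5, -257.4, 11.4]
tcp_rot: [-1.571, -0.0, 0.09]
ft_force: [-1.8, 0.6, 3.9]
opening: 0.702
```

Run:
```python
from h import *
b=env.read_camera("scene")[:,:,::-1]
overlay(b,"scene",[],390,200,110,100,6,"pics/s6.png"); print(st())
```

```text
(9.75, array([ 606.5, -257.5,   11.4]), array([-1.571, -0.   ,  0.09 ]), array([-1.3,  1.6,  5. ]), 0.696, array([-0.5 ,  0.79,  1.63,  0.  ,  0.72, -0.59]))
```

View pics/s6.png

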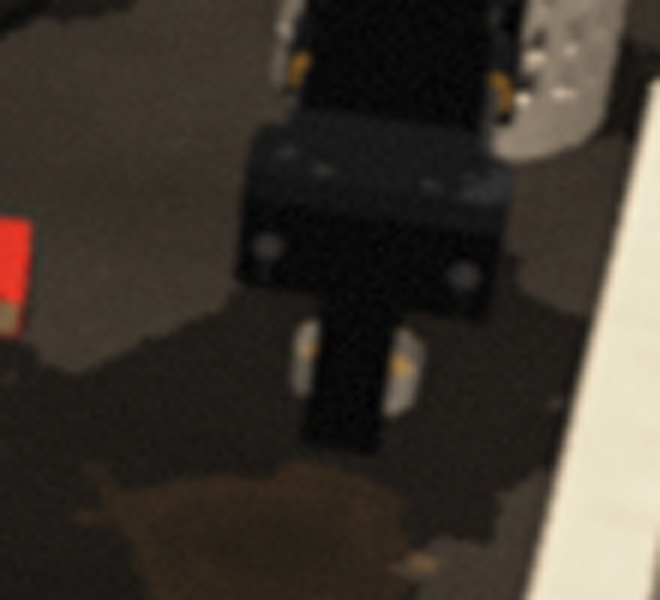

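>>> {"fn": "jog_arm", "kwargs": {
  "series": [
    {"dx": 0, "dy": 0.0003, "dz": 0.002, "rx": 0, "ry": 0, "rz": 0, "gripper": 0.7},
    {"dx": 0, "dy": 0, "dz": 0, "rx": 0, "ry": 0, "rz": 0, "gripper": 0.25},
    {"dx": 0, "dy": 0, "dz": 0, "rx": 0, "ry": 0, "rz": 0, "gripper": 0.25},
    {"dx": 0, "dy": 0, "dz": 0, "rx": 0, "ry": 0, "rz": 0, "gripper": 0.25},
    {"dx": 0, "dy": 0, "dz": 0, "rx": 0, "ry": 0, "rz": 0, "gripper": 0.25},
    {"dx": 0, "dy": 0, "dz": 0, "rx": 0, "ry": 0, "rz": 0, "gripper": 0.25},
    {"dx": 0, "dy": 0, "dz": 0, "rx": 0, "ry": 0, "rz": 0, "gripper": 0.25}
  ]
}}

```text
t: 10.45
eef_pos: [606.6, -257.1, 13.1]
tcp_rot: [-1.571, -0.0, 0.09]
ft_force: [-0.5, -0.2, -0.4]
opening: 0.383
```

>>> {"fn": "jog_arm", "kwargs": {
  "series": [
    {"dx": 0, "dy": 0, "dz": 0.02, "rx": 0, "ry": 0, "rz": 0, "gripper": 0.25},
    {"dx": 0, "dy": 0, "dz": 0.04, "rx": 0, "ry": 0, "rz": 0, "gripper": 0.25},
    {"dx": 0, "dy": 0, "dz": 0.04, "rx": 0, "ry": 0, "rz": 0, "gripper": 0.25},
    {"dx": 0, "dy": 0, "dz": 0.04, "rx": 0, "ry": 0, "rz": 0, "gripper": 0.25},
    {"dx": 0, "dy": 0, "dz": 0.01, "rx": 0, "ry": 0, "rz": 0, "gripper": 0.25}
  ]
}}

```text
t: 10.95
eef_pos: [607.9, -257.8, 167.8]
tcp_rot: [-1.574, -0.005, 0.09]
ft_force: [-0.3, -0.1, -0.1]
opening: 0.379
```

Run:
```python
from h import *
b=env.read_camera("scene")[:,:,::-1]
cv2.imwrite("pics/s7.png",b); print(st())
```

```text
(11.0, array([ 607.7, -257.7,  167.2]), array([-1.574, -0.005,  0.09 ]), array([-0.5, -0. ,  0.5]), 0.381, array([-0.5 ,  0.6 ,  1.53,  0.  ,  1.01, -0.59]))
```

View pics/s7.png

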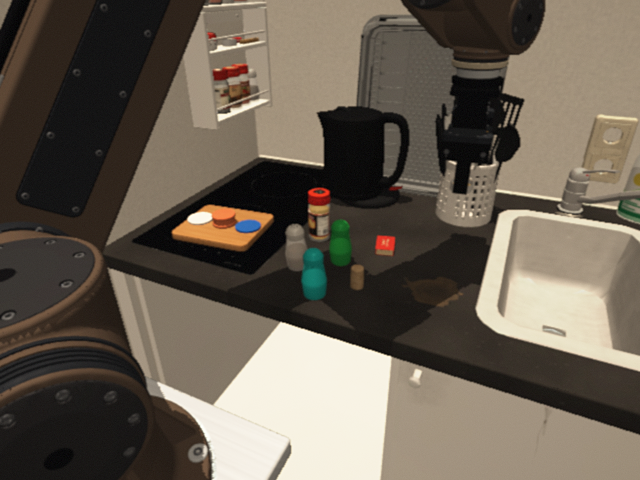

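Scene view now shows the whole board: white coaster (200,218), stand (224,215) and blue coaster (248,226). The tea light is held. I'll overlay the model on it.

Run:
```python
from h import *
b=cv2.imread("pics/s7.png")
P=[(circ("scene",538.2,277.6,25,28),(0,0,255)),(circ("scene",549.2,157.4,25,28),(0,0,255)),(circ("scene",543.6,217.4,44,26),(0,255,0)),(circ("scene",543.6,217.4,20,26),(0,255,0))]
overlay(b,"scene",P,165,190,115,75,7,"pics/s8.png")
overlay(b,"scene",[],165,190,115,75,7,"pics/s8n.png")
```

View pics/s8.png

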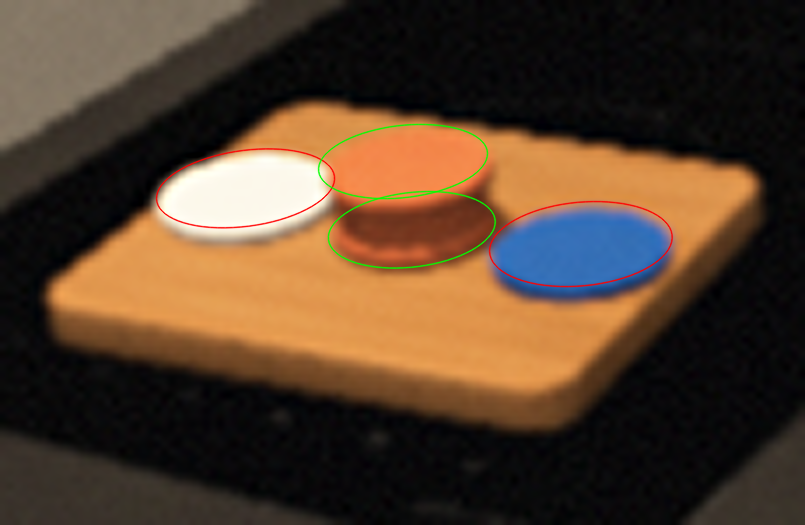

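View pics/s8n.png

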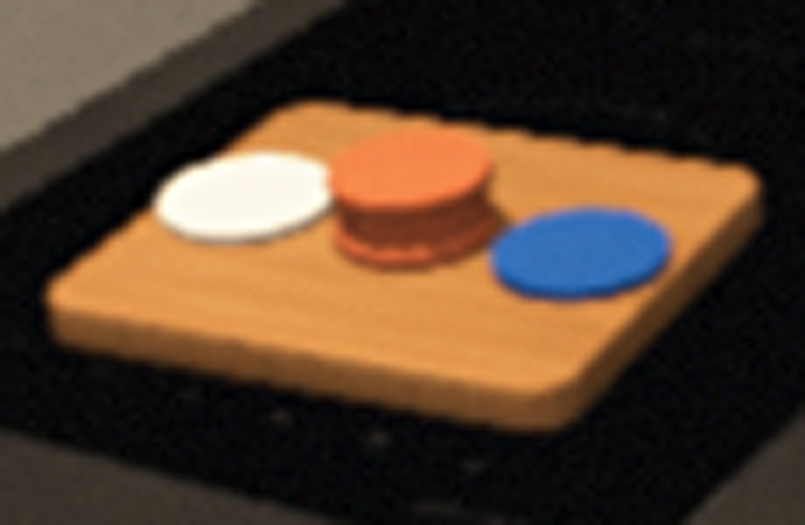

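>>> {"fn": "jog_arm", "kwargs": {
  "series": [
    {"dx": -0.005, "dy": 0.03, "dz": 0, "rx": 0, "ry": 0, "rz": 0, "gripper": 0.25},
    {"dx": -0.005, "dy": 0.04, "dz": 0, "rx": 0, "ry": 0, "rz": 0, "gripper": 0.25},
    {"dx": -0.005, "dy": 0.04, "dz": 0, "rx": 0, "ry": 0, "rz": 0, "gripper": 0.25},
    {"dx": -0.005, "dy": 0.04, "dz": 0, "rx": 0, "ry": 0, "rz": 0, "gripper": 0.25},
    {"dx": -0.005, "dy": 0.04, "dz": 0, "rx": 0, "ry": 0, "rz": 0, "gripper": 0.25},
    {"dx": -0.005, "dy": 0.04, "dz": 0, "rx": 0, "ry": 0, "rz": 0, "gripper": 0.25},
    {"dx": -0.005, "dy": 0.04, "dz": 0, "rx": 0, "ry": 0, "rz": 0, "gripper": 0.25},
    {"dx": -0.005, "dy": 0.04, "dz": 0, "rx": 0, "ry": 0, "rz": 0, "gripper": 0.25},
    {"dx": -0.005, "dy": 0.04, "dz": 0, "rx": 0, "ry": 0, "rz": 0, "gripper": 0.25},
    {"dx": -0.005, "dy": 0.04, "dz": 0, "rx": 0, "ry": 0, "rz": 0, "gripper": 0.25},
    {"dx": -0.005, "dy": 0.04, "dz": 0, "rx": 0, "ry": 0, "rz": 0, "gripper": 0.25},
    {"dx": -0.005, "dy": 0.03, "dz": 0, "rx": 0, "ry": 0, "rz": 0, "gripper": 0.25}
  ]
}}

```text
t: 12.2
eef_pos: [545.6, 204.9, 161.7]
tcp_rot: [-1.571, 0.002, 0.091]
ft_force: [-0.4, -0.0, -0.8]
opening: 0.383
```

>>> {"fn": "jog_arm", "kwargs": {
  "series": [
    {"dx": -0.004, "dy": 0.013, "dz": 0, "rx": 0, "ry": 0, "rz": 0, "gripper": 0.25},
    {"dx": 0, "dy": 0, "dz": -0.03, "rx": 0, "ry": 0, "rz": 0, "gripper": 0.25},
    {"dx": 0, "dy": 0, "dz": -0.04, "rx": 0, "ry": 0, "rz": 0, "gripper": 0.25},
    {"dx": 0, "dy": 0, "dz": -0.02, "rx": 0, "ry": 0, "rz": 0, "gripper": 0.25},
    {"dx": 0, "dy": 0, "dz": 0, "rx": 0, "ry": 0, "rz": 0, "gripper": 0.25},
    {"dx": 0, "dy": 0, "dz": 0, "rx": 0, "ry": 0, "rz": 0, "gripper": 0.25}
  ]
}}

```text
t: 12.8
eef_pos: [542.7, 215.4, 73.0]
tcp_rot: [-1.571, 0.001, 0.089]
ft_force: [0.7, -0.3, 1.2]
opening: 0.385
```

Run:
```python
from h import *
b=env.read_camera("scene")[:,:,::-1]
overlay(b,"scene",[],165,170,115,85,7,"pics/s9.png"); print(st())
```

```text
(12.85, array([543. , 215.6,  73.8]), array([-1.571e+00, -1.000e-03,  8.900e-02]), array([-0.5,  0.2, -0.3]), 0.383, array([ 0.26,  0.62,  1.8 , -0.  ,  0.72,  0.18]))
```

View pics/s9.png

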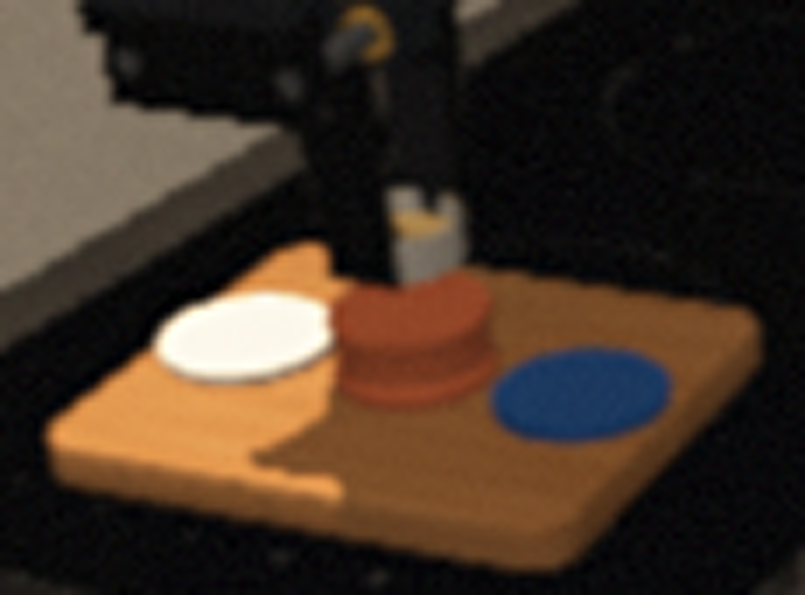

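>>> {"fn": "jog_arm", "kwargs": {
  "series": [
    {"dx": 0.0005, "dy": 0.0003, "dz": -0.008, "rx": 0, "ry": 0, "rz": 0, "gripper": 0.25},
    {"dx": 0, "dy": 0, "dz": -0.005, "rx": 0, "ry": 0, "rz": 0, "gripper": 0.25},
    {"dx": 0, "dy": 0, "dz": -0.002, "rx": 0, "ry": 0, "rz": 0, "gripper": 0.25},
    {"dx": 0, "dy": 0, "dz": 0, "rx": 0, "ry": 0, "rz": 0, "gripper": 0.25},
    {"dx": 0, "dy": 0, "dz": 0, "rx": 0, "ry": 0, "rz": 0, "gripper": 0.25}
  ]
}}

```text
t: 13.35
eef_pos: [543.2, 216.2, 58.3]
tcp_rot: [-1.571, -0.0, 0.09]
ft_force: [0.2, -0.1, -1.4]
opening: 0.382
```

Run:
```python
from h import *
b=env.read_camera("scene")[:,:,::-1]
overlay(b,"scene",[],165,170,115,85,7,"pics/s10.png"); print(st())
```

```text
(13.4, array([543.2, 216.2,  58.4]), array([-1.571, -0.   ,  0.09 ]), array([-0.2, -0.1, -0.6]), 0.382, array([ 0.27,  0.65,  1.81, -0.  ,  0.69,  0.18]))
```

View pics/s10.png

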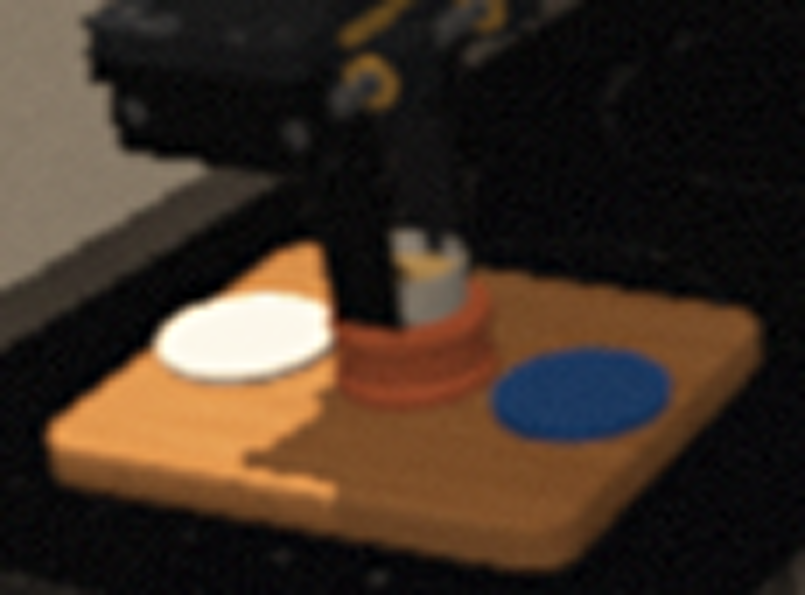

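>>> {"fn": "jog_arm", "kwargs": {
  "series": [
    {"dx": 0, "dy": -0.0003, "dz": -0.0015, "rx": 0, "ry": 0, "rz": 0, "gripper": 0.25},
    {"dx": 0, "dy": 0, "dz": 0, "rx": 0, "ry": 0, "rz": 0, "gripper": 0.25},
    {"dx": 0, "dy": 0, "dz": 0, "rx": 0, "ry": 0, "rz": 0, "gripper": 0.25}
  ]
}}

```text
t: 13.7
eef_pos: [543.3, 216.0, 57.0]
tcp_rot: [-1.571, -0.001, 0.09]
ft_force: [-0.9, -0.1, 4.6]
opening: 0.376
```

>>> {"fn": "jog_arm", "kwargs": {
  "series": [
    {"dx": 0, "dy": 0, "dz": 0.0004, "rx": 0, "ry": 0, "rz": 0, "gripper": 0.38},
    {"dx": 0, "dy": 0, "dz": 0, "rx": 0, "ry": 0, "rz": 0, "gripper": 0.42},
    {"dx": 0, "dy": 0, "dz": 0, "rx": 0, "ry": 0, "rz": 0, "gripper": 0.6},
    {"dx": 0, "dy": 0, "dz": 0, "rx": 0, "ry": 0, "rz": 0, "gripper": 0.7},
    {"dx": 0, "dy": 0, "dz": 0, "rx": 0, "ry": 0, "rz": 0, "gripper": 0.7},
    {"dx": 0, "dy": 0, "dz": 0.02, "rx": 0, "ry": 0, "rz": 0, "gripper": 0.7},
    {"dx": 0, "dy": 0, "dz": 0.04, "rx": 0, "ry": 0, "rz": 0, "gripper": 0.7},
    {"dx": 0, "dy": 0, "dz": 0.04, "rx": 0, "ry": 0, "rz": 0, "gripper": 0.7},
    {"dx": -0.01, "dy": -0.035, "dz": 0.015, "rx": 0, "ry": 0, "rz": 0, "gripper": 0.7},
    {"dx": -0.01, "dy": -0.035, "dz": 0, "rx": 0, "ry": 0, "rz": 0, "gripper": 0.7},
    {"dx": -0.01, "dy": -0.035, "dz": 0, "rx": 0, "ry": 0, "rz": 0, "gripper": 0.7},
    {"dx": -0.01, "dy": -0.035, "dz": 0, "rx": 0, "ry": 0, "rz": 0, "gripper": 0.7}
  ]
}}

```text
t: 14.9
eef_pos: [502.5, 74.7, 172.3]
tcp_rot: [-1.571, -0.001, 0.09]
ft_force: [0.1, 0.1, 0.5]
opening: 0.703
```

>>> {"fn": "jog_arm", "kwargs": {
  "series": [
    {"dx": -0.01, "dy": -0.035, "dz": 0, "rx": 0, "ry": 0, "rz": 0, "gripper": 0.7},
    {"dx": -0.01, "dy": -0.03, "dz": 0, "rx": 0, "ry": 0, "rz": 0, "gripper": 0.7},
    {"dx": -0.002, "dy": -0.005, "dz": 0, "rx": 0, "ry": 0, "rz": 0, "gripper": 0.7},
    {"dx": 0, "dy": 0, "dz": 0, "rx": 0, "ry": 0, "rz": 0, "gripper": 0.7},
    {"dx": 0, "dy": 0, "dz": 0, "rx": 0, "ry": 0, "rz": 0, "gripper": 0.7}
  ]
}}

```text
t: 15.4
eef_pos: [481.4, 6.4, 172.1]
tcp_rot: [-1.571, -0.0, 0.09]
ft_force: [0.8, 0.8, 0.0]
opening: 0.698
```

Run:
```python
from h import *
a=env.read_camera("top")[:,:,::-1]; cv2.imwrite("pics/t11.png",a)
b=env.read_camera("scene")[:,:,::-1]; cv2.imwrite("pics/s11.png",b)
print(st())
```

```text
(15.5, array([481.4,   6.7, 172. ]), array([-1.571, -0.   ,  0.091]), array([-0.3,  0.7,  0.9]), 0.699, array([-0.12,  0.36,  1.96,  0.  ,  0.82, -0.21]))
```

View pics/t11.png

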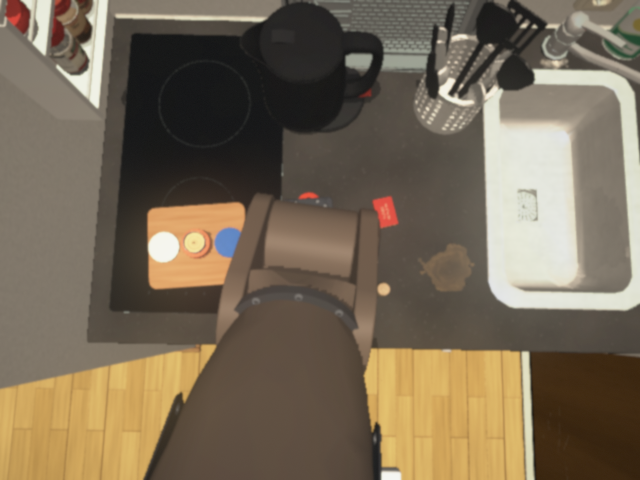

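View pics/s11.png

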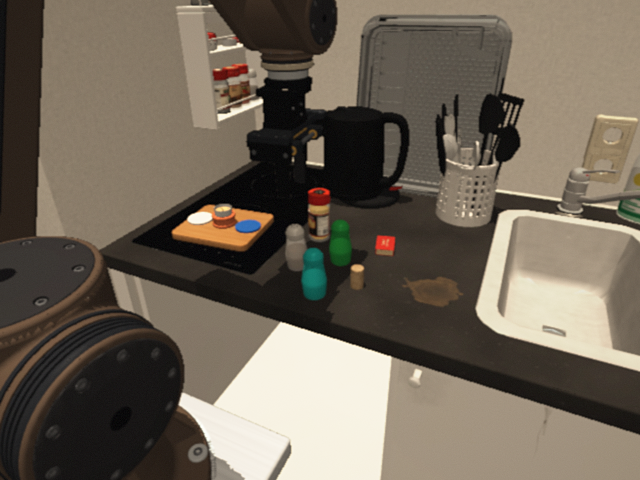

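Run:
```python
from h import *
a=cv2.imread("pics/t11.png")
overlay(a,"top",[(circ("top",543.6,216,44,26),(255,0,0)),(circ("top",543.6,216,59,19),(0,255,0))],135,190,120,105,6,"pics/t12.png")
b=cv2.imread("pics/s11.png")
P=[(circ("scene",481.5,6,0,18),(0,255,0)),(circ("scene",481.5,6,30,22),(0,255,0)),(circ("scene",481.5,6,75,17),(0,255,0))]
overlay(b,"scene",P,260,180,100,85,7,"pics/s12.png")
a=cv2.imread("pics/top0.png")
P=[(circ("top",481.5,6,30,22),(0,255,0)),(circ("top",481.5,6,80,17),(0,255,255)),(circ("top",603.5,13,106,22.5),(0,255,0)),(circ("top",603.5,13,0,21),(0,255,255))]
overlay(a,"top",P,285,185,55,110,5,"pics/t13.png")
```

```text
(no output)
```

View pics/t12.png

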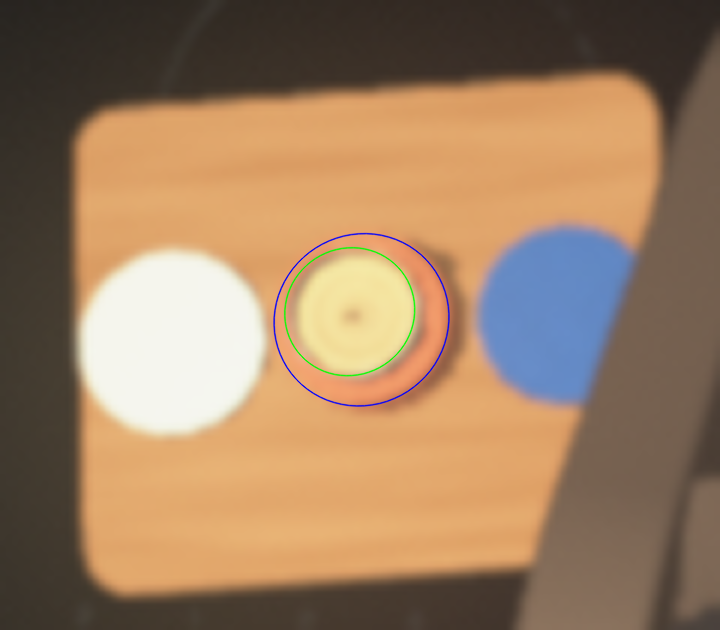

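View pics/s12.png

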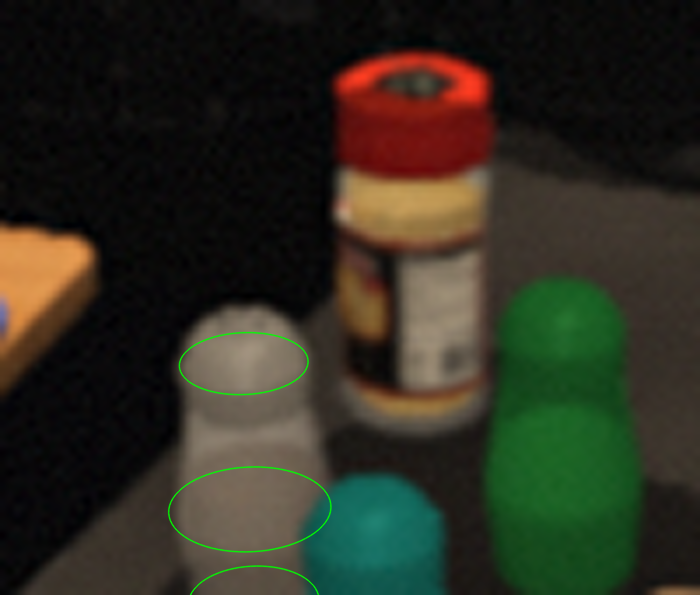

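View pics/t13.png

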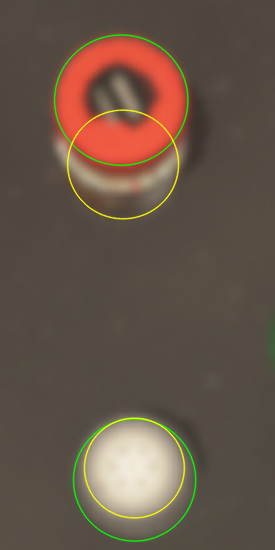

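>>> {"fn": "jog_arm", "kwargs": {
  "series": [
    {"dx": 0, "dy": -0.0005, "dz": -0.03, "rx": 0, "ry": 0, "rz": 0, "gripper": 0.7},
    {"dx": 0, "dy": 0, "dz": -0.035, "rx": 0, "ry": 0, "rz": 0, "gripper": 0.7},
    {"dx": 0, "dy": 0, "dz": -0.03, "rx": 0, "ry": 0, "rz": 0, "gripper": 0.7},
    {"dx": 0, "dy": 0, "dz": -0.02, "rx": 0, "ry": 0, "rz": 0, "gripper": 0.7},
    {"dx": 0, "dy": 0, "dz": -0.015, "rx": 0, "ry": 0, "rz": 0, "gripper": 0.7},
    {"dx": 0, "dy": 0, "dz": -0.008, "rx": 0, "ry": 0, "rz": 0, "gripper": 0.7},
    {"dx": 0, "dy": 0, "dz": 0, "rx": 0, "ry": 0, "rz": 0, "gripper": 0.7},
    {"dx": 0, "dy": 0, "dz": 0, "rx": 0, "ry": 0, "rz": 0, "gripper": 0.7}
  ]
}}

```text
t: 16.3
eef_pos: [481.4, 5.7, 34.4]
tcp_rot: [-1.571, -0.001, 0.09]
ft_force: [-0.1, 0.3, -0.5]
opening: 0.698
```

Run:
```python
from h import *
b=env.read_camera("scene")[:,:,::-1]; overlay(b,"scene",[],250,160,110,100,6,"pics/s14.png")
print(st())
```

```text
(16.35, array([481.5,   5.6,  34.7]), array([-1.571e+00, -1.000e-03,  9.000e-02]), array([ 1.6,  1.1, -0.4]), 0.7, array([-0.13,  0.6 ,  2.08,  0.  ,  0.47, -0.22]))
```

View pics/s14.png

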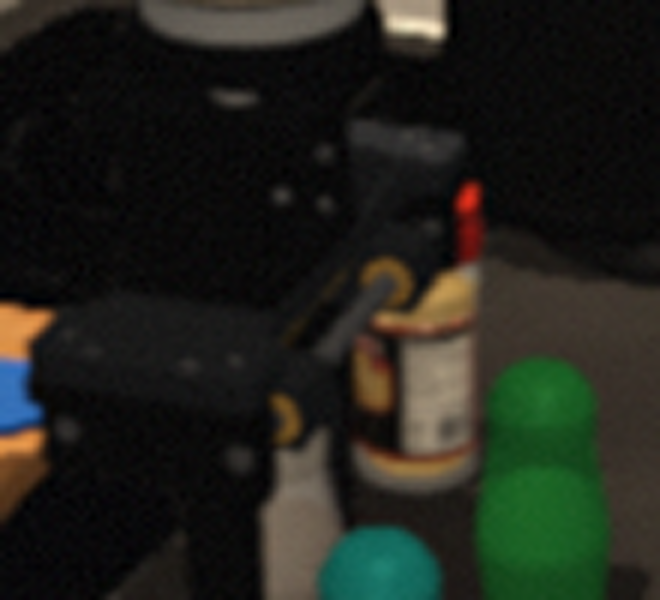

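>>> {"fn": "jog_arm", "kwargs": {
  "series": [
    {"dx": 0, "dy": 0, "dz": 0, "rx": 0, "ry": 0, "rz": 0, "gripper": 0.55},
    {"dx": 0, "dy": 0, "dz": 0, "rx": 0, "ry": 0, "rz": 0, "gripper": 0.5},
    {"dx": 0, "dy": 0, "dz": 0, "rx": 0, "ry": 0, "rz": 0, "gripper": 0.45},
    {"dx": 0, "dy": 0, "dz": 0, "rx": 0, "ry": 0, "rz": 0, "gripper": 0.35},
    {"dx": 0, "dy": 0, "dz": 0, "rx": 0, "ry": 0, "rz": 0, "gripper": 0.35},
    {"dx": 0, "dy": 0, "dz": 0, "rx": 0, "ry": 0, "rz": 0, "gripper": 0.35},
    {"dx": 0, "dy": 0, "dz": 0, "rx": 0, "ry": 0, "rz": 0, "gripper": 0.35}
  ]
}}

```text
t: 17.05
eef_pos: [481.4, 5.3, 34.3]
tcp_rot: [-1.571, -0.001, 0.09]
ft_force: [1.8, 0.4, 5.1]
opening: 0.442
```

>>> {"fn": "jog_arm", "kwargs": {
  "series": [
    {"dx": 0, "dy": 0, "dz": 0.01, "rx": 0, "ry": 0, "rz": 0, "gripper": 0.35},
    {"dx": 0, "dy": 0, "dz": 0.03, "rx": 0, "ry": 0, "rz": 0, "gripper": 0.35},
    {"dx": 0, "dy": 0, "dz": 0.04, "rx": 0, "ry": 0, "rz": 0, "gripper": 0.35},
    {"dx": 0, "dy": 0, "dz": 0.04, "rx": 0, "ry": 0, "rz": 0, "gripper": 0.35},
    {"dx": 0.006, "dy": 0.02, "dz": 0, "rx": 0, "ry": 0, "rz": 0, "gripper": 0.35},
    {"dx": 0.006, "dy": 0.03, "dz": 0, "rx": 0, "ry": 0, "rz": 0, "gripper": 0.35},
    {"dx": 0.006, "dy": 0.03, "dz": 0, "rx": 0, "ry": 0, "rz": 0, "gripper": 0.35},
    {"dx": 0.006, "dy": 0.03, "dz": 0, "rx": 0, "ry": 0, "rz": 0, "gripper": 0.35},
    {"dx": 0.006, "dy": 0.03, "dz": 0, "rx": 0, "ry": 0, "rz": 0, "gripper": 0.35},
    {"dx": 0.006, "dy": 0.03, "dz": 0, "rx": 0, "ry": 0, "rz": 0, "gripper": 0.35},
    {"dx": 0.006, "dy": 0.03, "dz": 0, "rx": 0, "ry": 0, "rz": 0, "gripper": 0.35},
    {"dx": 0.006, "dy": 0.03, "dz": 0, "rx": 0, "ry": 0, "rz": 0, "gripper": 0.35}
  ]
}}

```text
t: 18.25
eef_pos: [528.6, 236.5, 154.3]
tcp_rot: [-1.571, 0.001, 0.09]
ft_force: [-0.2, 0.2, -1.5]
opening: 0.441
```

>>> {"fn": "jog_arm", "kwargs": {
  "series": [
    {"dx": 0.006, "dy": 0.025, "dz": 0, "rx": 0, "ry": 0, "rz": 0, "gripper": 0.35},
    {"dx": 0.003, "dy": 0.015, "dz": 0, "rx": 0, "ry": 0, "rz": 0, "gripper": 0.35},
    {"dx": 0, "dy": 0.002, "dz": 0, "rx": 0, "ry": 0, "rz": 0, "gripper": 0.35},
    {"dx": 0, "dy": 0, "dz": -0.03, "rx": 0, "ry": 0, "rz": 0, "gripper": 0.35},
    {"dx": 0, "dy": 0, "dz": -0.03, "rx": 0, "ry": 0, "rz": 0, "gripper": 0.35},
    {"dx": 0, "dy": 0, "dz": 0, "rx": 0, "ry": 0, "rz": 0, "gripper": 0.35},
    {"dx": 0, "dy": 0, "dz": 0, "rx": 0, "ry": 0, "rz": 0, "gripper": 0.35}
  ]
}}

```text
t: 18.95
eef_pos: [538.1, 276.6, 94.5]
tcp_rot: [-1.571, 0.001, 0.089]
ft_force: [0.4, 0.1, -0.6]
opening: 0.44
```

Run:
```python
from h import *
b=env.read_camera("scene")[:,:,::-1]; overlay(b,"scene",[],165,150,115,100,6,"pics/s15.png")
print(st())
```

```text
(19.0, array([538.5, 276.9,  95.3]), array([-1.571e+00, -1.000e-03,  8.900e-02]), array([ 0.4, -0.7, -1. ]), 0.44, array([ 0.37,  0.62,  1.73, -0.  ,  0.79,  0.28]))
```

View pics/s15.png

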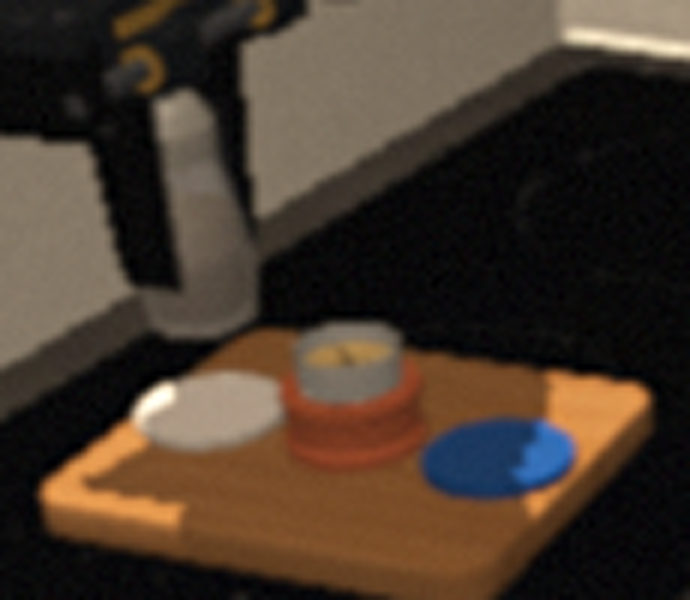

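Run:
```python
from h import *
f=lambda X:((proj("scene",X)-[165,150]+.5)*6-.5).round(0)
x,y,z=538.5,276.9,95.3
for h in (0,15,30,45,60,75,90): print(h,f([x,y,z-34.4+h]))
b=env.read_camera("scene")[:,:,::-1]
P=[(circ("scene",x,y,z-34.4+30,22),(0,255,0)),(circ("scene",x,y,z-34.4+75,17),(0,255,0)),(circ("scene",x,y,z-34.4,18),(0,255,0))]
overlay(b,"scene",P,165,150,80,80,8,"pics/s16.png")
```

```text
0 [199. 313.]
15 [193. 276.]
30 [187. 238.]
45 [181. 199.]
60 [175. 160.]
75 [169. 121.]
90 [162.  80.]
```

View pics/s16.png

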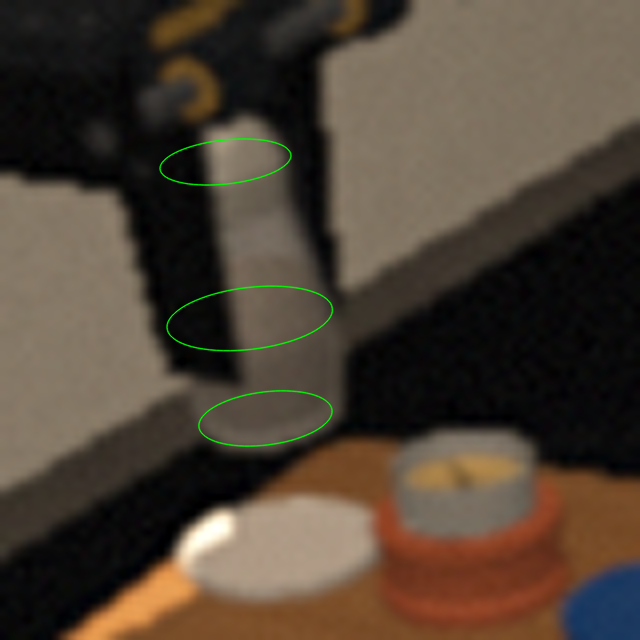

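>>> {"fn": "jog_arm", "kwargs": {
  "series": [
    {"dx": 0, "dy": 0.0005, "dz": -0.015, "rx": 0, "ry": 0, "rz": 0, "gripper": 0.35},
    {"dx": 0, "dy": 0, "dz": -0.012, "rx": 0, "ry": 0, "rz": 0, "gripper": 0.35},
    {"dx": 0, "dy": 0, "dz": -0.005, "rx": 0, "ry": 0, "rz": 0, "gripper": 0.35},
    {"dx": 0, "dy": 0, "dz": -0.002, "rx": 0, "ry": 0, "rz": 0, "gripper": 0.35},
    {"dx": 0, "dy": 0, "dz": 0, "rx": 0, "ry": 0, "rz": 0, "gripper": 0.35},
    {"dx": 0, "dy": 0, "dz": 0, "rx": 0, "ry": 0, "rz": 0, "gripper": 0.35}
  ]
}}

```text
t: 19.65
eef_pos: [538.3, 277.9, 60.5]
tcp_rot: [-1.571, -0.001, 0.09]
ft_force: [-0.1, -0.9, -1.0]
opening: 0.438
```

>>> {"fn": "jog_arm", "kwargs": {
  "series": [
    {"dx": 0, "dy": -0.0004, "dz": -0.001, "rx": 0, "ry": 0, "rz": 0, "gripper": 0.35},
    {"dx": 0, "dy": 0, "dz": -0.0005, "rx": 0, "ry": 0, "rz": 0, "gripper": 0.35},
    {"dx": 0, "dy": 0, "dz": 0, "rx": 0, "ry": 0, "rz": 0, "gripper": 0.35},
    {"dx": 0, "dy": 0, "dz": 0, "rx": 0, "ry": 0, "rz": 0, "gripper": 0.35}
  ]
}}

```text
t: 20.05
eef_pos: [538.4, 277.6, 59.4]
tcp_rot: [-1.57, -0.001, 0.09]
ft_force: [-1.4, -0.7, 4.7]
opening: 0.438
```

Run:
```python
from h import *
b=env.read_camera("scene")[:,:,::-1]
overlay(b,"scene",[],165,160,100,80,7,"pics/s17.png");print(st())
```

```text
(20.1, array([538.4, 277.6,  59.4]), array([-1.57e+00, -1.00e-03,  9.00e-02]), array([-1.8, -0.5,  5.3]), 0.437, array([ 0.37,  0.67,  1.75, -0.  ,  0.72,  0.28]))
```

View pics/s17.png

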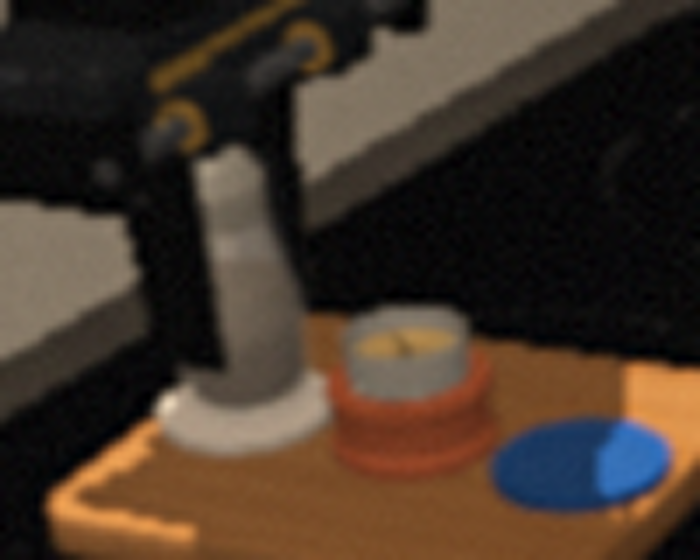

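>>> {"fn": "jog_arm", "kwargs": {
  "series": [
    {"dx": 0, "dy": 0, "dz": 0.0004, "rx": 0, "ry": 0, "rz": 0, "gripper": 0.44},
    {"dx": 0, "dy": 0, "dz": 0, "rx": 0, "ry": 0, "rz": 0, "gripper": 0.47},
    {"dx": 0, "dy": 0, "dz": 0, "rx": 0, "ry": 0, "rz": 0, "gripper": 0.5},
    {"dx": 0, "dy": 0, "dz": 0, "rx": 0, "ry": 0, "rz": 0, "gripper": 0.6},
    {"dx": 0, "dy": 0, "dz": 0, "rx": 0, "ry": 0, "rz": 0, "gripper": 0.75},
    {"dx": 0, "dy": 0, "dz": 0, "rx": 0, "ry": 0, "rz": 0, "gripper": 0.75},
    {"dx": 0, "dy": 0, "dz": 0.015, "rx": 0, "ry": 0, "rz": 0, "gripper": 0.75},
    {"dx": 0, "dy": 0, "dz": 0.03, "rx": 0, "ry": 0, "rz": 0, "gripper": 0.75},
    {"dx": 0, "dy": 0, "dz": 0.04, "rx": 0, "ry": 0, "rz": 0, "gripper": 0.75},
    {"dx": 0, "dy": 0, "dz": 0.035, "rx": 0, "ry": 0, "rz": 0, "gripper": 0.75},
    {"dx": 0, "dy": 0, "dz": 0, "rx": 0, "ry": 0, "rz": 0, "gripper": 0.75}
  ]
}}

```text
t: 21.2
eef_pos: [539.7, 278.2, 184.8]
tcp_rot: [-1.568, -0.008, 0.09]
ft_force: [0.1, 0.3, -0.2]
opening: 0.75
```

Run:
```python
from h import *
b=env.read_camera("scene")[:,:,::-1]
overlay(b,"scene",[],165,130,100,110,5,"pics/s18.png");print(st())
```

```text
(21.25, array([538.8, 277.8, 182.2]), array([-1.569, -0.005,  0.09 ]), array([-0.3,  0. , -0.2]), 0.754, array([ 0.37,  0.51,  1.66, -0.  ,  0.97,  0.28]))
```

View pics/s18.png

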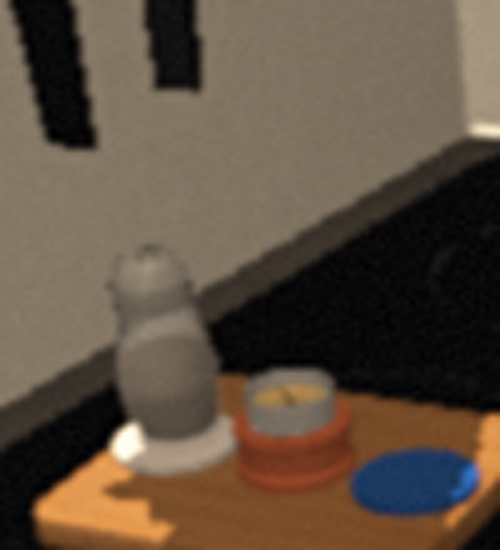

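>>> {"fn": "jog_arm", "kwargs": {
  "series": [
    {"dx": 0.008, "dy": -0.03, "dz": 0, "rx": 0, "ry": 0, "rz": 0, "gripper": 0.75},
    {"dx": 0.008, "dy": -0.035, "dz": 0, "rx": 0, "ry": 0, "rz": 0, "gripper": 0.75},
    {"dx": 0.008, "dy": -0.035, "dz": 0, "rx": 0, "ry": 0, "rz": 0, "gripper": 0.75},
    {"dx": 0.008, "dy": -0.035, "dz": 0, "rx": 0, "ry": 0, "rz": 0, "gripper": 0.75},
    {"dx": 0.008, "dy": -0.035, "dz": 0, "rx": 0, "ry": 0, "rz": 0, "gripper": 0.75},
    {"dx": 0.008, "dy": -0.035, "dz": 0, "rx": 0, "ry": 0, "rz": 0, "gripper": 0.75},
    {"dx": 0.008, "dy": -0.035, "dz": 0, "rx": 0, "ry": 0, "rz": 0, "gripper": 0.75},
    {"dx": 0.008, "dy": -0.02, "dz": 0, "rx": 0, "ry": 0, "rz": 0, "gripper": 0.75},
    {"dx": 0.001, "dy": -0.005, "dz": 0, "rx": 0, "ry": 0, "rz": 0, "gripper": 0.75},
    {"dx": 0, "dy": 0, "dz": 0, "rx": 0, "ry": 0, "rz": 0, "gripper": 0.75},
    {"dx": 0, "dy": 0, "dz": 0, "rx": 0, "ry": 0, "rz": 0, "gripper": 0.75}
  ]
}}

```text
t: 22.35
eef_pos: [602.6, 13.3, 178.6]
tcp_rot: [-1.57, 0.001, 0.09]
ft_force: [0.7, -0.5, -0.2]
opening: 0.751
```

Run:
```python
from h import *
b=env.read_camera("scene")[:,:,::-1]
cv2.imwrite("pics/s19.png",b);print(st())
P=[(circ("scene",603.3,12.8,0,21),(0,255,0)),(circ("scene",603.3,12.8,106,22.5),(0,255,0))]
overlay(b,"scene",P,290,170,60,80,7,"pics/s19c.png")
```

```text
(22.4, array([602.7,  13.5, 178.8]), array([-1.571e+00,  1.000e-03,  9.100e-02]), array([ 0.1, -0.9, -0.3]), 0.752, array([-0.09,  0.51,  1.67,  0.  ,  0.97, -0.18]))
```

View pics/s19.png

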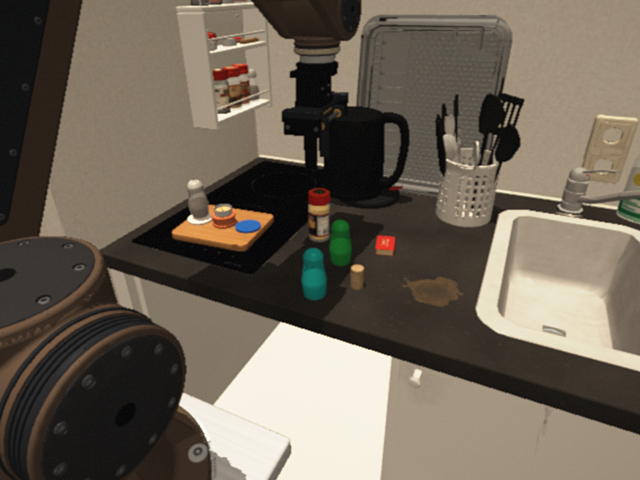

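View pics/s19c.png

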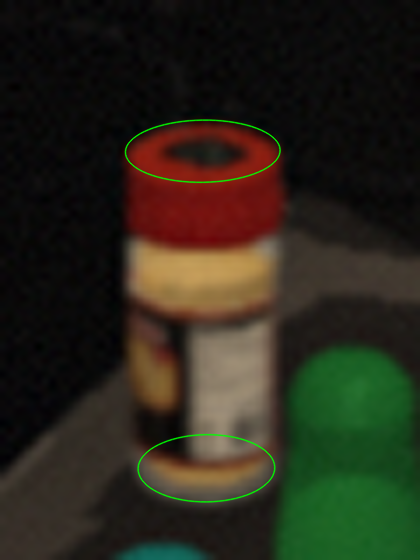

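>>> {"fn": "jog_arm", "kwargs": {
  "series": [
    {"dx": 0.0006, "dy": -0.001, "dz": -0.025, "rx": 0, "ry": 0, "rz": 0, "gripper": 0.75},
    {"dx": 0, "dy": 0, "dz": -0.03, "rx": 0, "ry": 0, "rz": 0, "gripper": 0.75},
    {"dx": 0, "dy": 0, "dz": -0.03, "rx": 0, "ry": 0, "rz": 0, "gripper": 0.75},
    {"dx": 0, "dy": 0, "dz": -0.02, "rx": 0, "ry": 0, "rz": 0, "gripper": 0.75},
    {"dx": 0, "dy": 0, "dz": -0.015, "rx": 0, "ry": 0, "rz": 0, "gripper": 0.75},
    {"dx": 0, "dy": 0, "dz": -0.007, "rx": 0, "ry": 0, "rz": 0, "gripper": 0.75},
    {"dx": 0, "dy": 0, "dz": 0, "rx": 0, "ry": 0, "rz": 0, "gripper": 0.75},
    {"dx": 0, "dy": 0, "dz": 0, "rx": 0, "ry": 0, "rz": 0, "gripper": 0.75}
  ]
}}

```text
t: 23.2
eef_pos: [603.9, 11.9, 52.6]
tcp_rot: [-1.571, -0.001, 0.09]
ft_force: [-0.8, -0.3, -0.3]
opening: 0.753
```

>>> {"fn": "jog_arm", "kwargs": {
  "series": [
    {"dx": -0.0003, "dy": 0.0008, "dz": 0, "rx": 0, "ry": 0, "rz": 0, "gripper": 0.6},
    {"dx": 0, "dy": 0, "dz": 0, "rx": 0, "ry": 0, "rz": 0, "gripper": 0.5},
    {"dx": 0, "dy": 0, "dz": 0, "rx": 0, "ry": 0, "rz": 0, "gripper": 0.45},
    {"dx": 0, "dy": 0, "dz": 0, "rx": 0, "ry": 0, "rz": 0, "gripper": 0.35},
    {"dx": 0, "dy": 0, "dz": 0, "rx": 0, "ry": 0, "rz": 0, "gripper": 0.35},
    {"dx": 0, "dy": 0, "dz": 0, "rx": 0, "ry": 0, "rz": 0, "gripper": 0.35},
    {"dx": 0, "dy": 0, "dz": 0, "rx": 0, "ry": 0, "rz": 0, "gripper": 0.35}
  ]
}}

```text
t: 23.9
eef_pos: [603.5, 12.2, 52.2]
tcp_rot: [-1.571, -0.0, 0.09]
ft_force: [-0.8, 0.5, 4.4]
opening: 0.464
```

Run:
```python
from h import *
b=env.read_camera("scene")[:,:,::-1]
overlay(b,"scene",[],270,150,90,100,6,"pics/s20.png");print(st())
```

```text
(23.95, array([603.5,  12.2,  52.2]), array([-1.571, -0.   ,  0.09 ]), array([-0.3, -0.5,  4.8]), 0.461, array([-0.09,  0.68,  1.76, -0.  ,  0.7 , -0.18]))
```

View pics/s20.png

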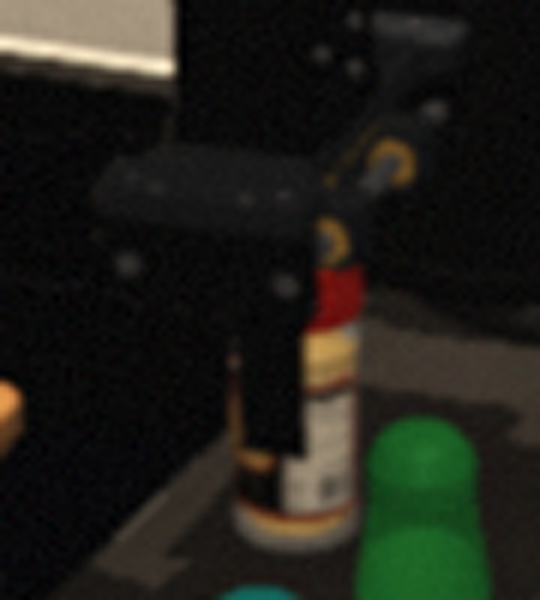

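>>> {"fn": "jog_arm", "kwargs": {
  "series": [
    {"dx": 0, "dy": 0, "dz": 0, "rx": 0, "ry": 0, "rz": 0, "gripper": 0.5},
    {"dx": 0, "dy": 0, "dz": 0, "rx": 0, "ry": 0, "rz": 0, "gripper": 0.6},
    {"dx": 0, "dy": 0, "dz": 0, "rx": 0, "ry": 0, "rz": 0, "gripper": 0.65},
    {"dx": 0, "dy": 0, "dz": 0.01, "rx": 0, "ry": 0, "rz": 0, "gripper": 0.65},
    {"dx": 0, "dy": 0, "dz": 0.015, "rx": 0, "ry": 0, "rz": 0, "gripper": 0.65},
    {"dx": 0, "dy": 0, "dz": 0.008, "rx": 0, "ry": 0, "rz": 0, "gripper": 0.65},
    {"dx": 0, "dy": 0.0004, "dz": 0, "rx": 0, "ry": 0, "rz": 0, "gripper": 0.65},
    {"dx": 0, "dy": 0, "dz": 0, "rx": 0, "ry": 0, "rz": 0, "gripper": 0.55},
    {"dx": 0, "dy": 0, "dz": 0, "rx": 0, "ry": 0, "rz": 0, "gripper": 0.5},
    {"dx": 0, "dy": 0, "dz": 0, "rx": 0, "ry": 0, "rz": 0, "gripper": 0.35},
    {"dx": 0, "dy": 0, "dz": 0, "rx": 0, "ry": 0, "rz": 0, "gripper": 0.35},
    {"dx": 0, "dy": 0, "dz": 0, "rx": 0, "ry": 0, "rz": 0, "gripper": 0.35}
  ]
}}

```text
t: 25.15
eef_pos: [603.2, 12.7, 84.6]
tcp_rot: [-1.571, 0.001, 0.09]
ft_force: [-0.7, -0.4, -0.6]
opening: 0.463
```

Run:
```python
from h import *
b=env.read_camera("scene")[:,:,::-1]
overlay(b,"scene",[],270,150,90,100,6,"pics/s21.png");print(st())
```

```text
(25.2, array([603.3,  12.7,  84.7]), array([-1.571,  0.   ,  0.09 ]), array([-0.7,  0.3, -0.4]), 0.466, array([-0.09,  0.63,  1.74,  0.  ,  0.77, -0.18]))
```

View pics/s21.png

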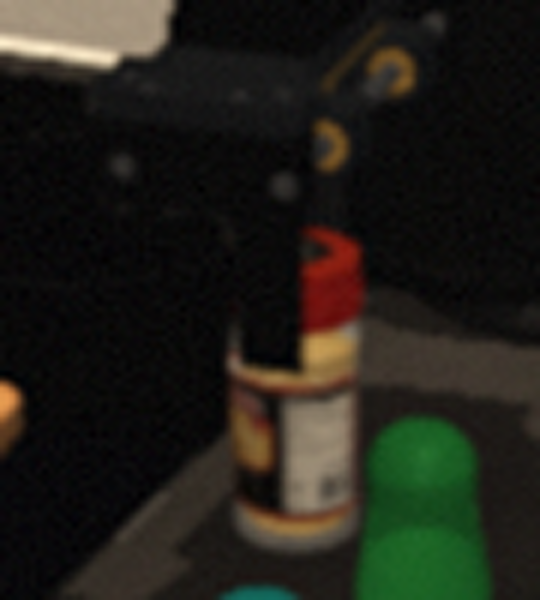

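>>> {"fn": "jog_arm", "kwargs": {
  "series": [
    {"dx": 0, "dy": 0, "dz": 0.01, "rx": 0, "ry": 0, "rz": 0, "gripper": 0.35},
    {"dx": 0, "dy": 0, "dz": 0.02, "rx": 0, "ry": 0, "rz": 0, "gripper": 0.35},
    {"dx": 0, "dy": 0, "dz": 0.03, "rx": 0, "ry": 0, "rz": 0, "gripper": 0.35},
    {"dx": 0, "dy": 0, "dz": 0.02, "rx": 0, "ry": 0, "rz": 0, "gripper": 0.35},
    {"dx": -0.006, "dy": 0.015, "dz": 0, "rx": 0, "ry": 0, "rz": 0, "gripper": 0.35},
    {"dx": -0.008, "dy": 0.025, "dz": 0, "rx": 0, "ry": 0, "rz": 0, "gripper": 0.35},
    {"dx": -0.01, "dy": 0.03, "dz": 0, "rx": 0, "ry": 0, "rz": 0, "gripper": 0.35},
    {"dx": -0.01, "dy": 0.03, "dz": 0, "rx": 0, "ry": 0, "rz": 0, "gripper": 0.35},
    {"dx": -0.01, "dy": 0.025, "dz": 0, "rx": 0, "ry": 0, "rz": 0, "gripper": 0.35},
    {"dx": -0.008, "dy": 0.015, "dz": 0, "rx": 0, "ry": 0, "rz": 0, "gripper": 0.35},
    {"dx": -0.002, "dy": 0.0045, "dz": 0, "rx": 0, "ry": 0, "rz": 0, "gripper": 0.35},
    {"dx": 0, "dy": 0, "dz": 0, "rx": 0, "ry": 0, "rz": 0, "gripper": 0.35}
  ]
}}

```text
t: 26.4
eef_pos: [549.1, 157.5, 164.8]
tcp_rot: [-1.571, 0.0, 0.091]
ft_force: [-0.2, -0.5, -1.0]
opening: 0.46
```

>>> {"fn": "jog_arm", "kwargs": {
  "series": [
    {"dx": 0, "dy": 0, "dz": -0.01, "rx": 0, "ry": 0, "rz": 0, "gripper": 0.35},
    {"dx": 0, "dy": 0, "dz": -0.02, "rx": 0, "ry": 0, "rz": 0, "gripper": 0.35},
    {"dx": 0, "dy": 0, "dz": -0.01, "rx": 0, "ry": 0, "rz": 0, "gripper": 0.35},
    {"dx": 0, "dy": 0, "dz": 0, "rx": 0, "ry": 0, "rz": 0, "gripper": 0.35},
    {"dx": 0, "dy": 0, "dz": 0, "rx": 0, "ry": 0, "rz": 0, "gripper": 0.35}
  ]
}}

```text
t: 26.9
eef_pos: [549.7, 156.7, 124.9]
tcp_rot: [-1.571, 0.0, 0.089]
ft_force: [0.9, 0.2, -0.7]
opening: 0.462
```

Run:
```python
from h import *
b=env.read_camera("scene")[:,:,::-1]
p=env.state()["eef_pos"]
P=[(circ("scene",p[0],p[1],p[2]-84.7,21),(0,255,0))]
overlay(b,"scene",P,165,130,115,115,5,"pics/s22.png");print(st())
```

```text
(26.95, array([549.8, 156.9, 125.3]), array([-1.571e+00, -1.000e-03,  8.900e-02]), array([ 0.6, -0.1, -1.2]), 0.463, array([ 0.16,  0.54,  1.8 , -0.  ,  0.81,  0.07]))
```

View pics/s22.png

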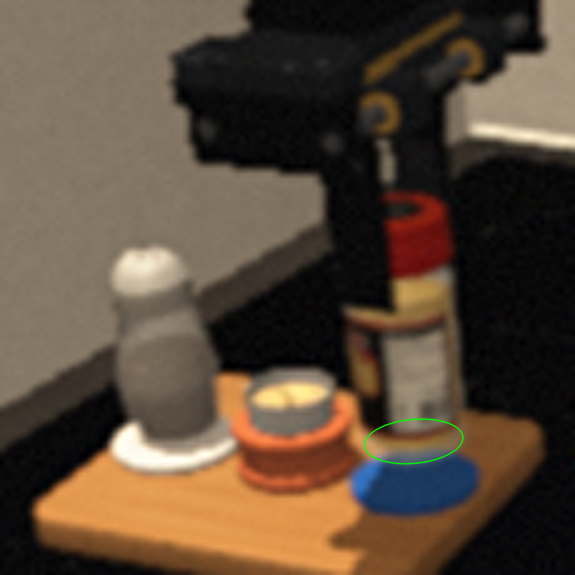

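>>> {"fn": "jog_arm", "kwargs": {
  "series": [
    {"dx": -0.0005, "dy": 0.0004, "dz": -0.008, "rx": 0, "ry": 0, "rz": 0, "gripper": 0.35},
    {"dx": 0, "dy": 0, "dz": -0.005, "rx": 0, "ry": 0, "rz": 0, "gripper": 0.35},
    {"dx": 0, "dy": 0, "dz": -0.002, "rx": 0, "ry": 0, "rz": 0, "gripper": 0.35},
    {"dx": 0, "dy": 0, "dz": 0, "rx": 0, "ry": 0, "rz": 0, "gripper": 0.35},
    {"dx": 0, "dy": 0, "dz": 0, "rx": 0, "ry": 0, "rz": 0, "gripper": 0.35}
  ]
}}

```text
t: 27.45
eef_pos: [548.9, 157.6, 110.0]
tcp_rot: [-1.571, -0.0, 0.09]
ft_force: [1.2, -0.2, -0.9]
opening: 0.462
```

>>> {"fn": "jog_arm", "kwargs": {
  "series": [
    {"dx": 0.0003, "dy": -0.0002, "dz": -0.001, "rx": 0, "ry": 0, "rz": 0, "gripper": 0.35},
    {"dx": 0, "dy": 0, "dz": 0, "rx": 0, "ry": 0, "rz": 0, "gripper": 0.35},
    {"dx": 0, "dy": 0, "dz": 0, "rx": 0, "ry": 0, "rz": 0, "gripper": 0.35}
  ]
}}

```text
t: 27.75
eef_pos: [549.2, 157.5, 109.5]
tcp_rot: [-1.571, -0.001, 0.09]
ft_force: [-1.1, 0.5, 5.4]
opening: 0.463
```

Contact. Release slowly, lift, and move back toward the start pose to clear the cameras.

>>> {"fn": "jog_arm", "kwargs": {
  "series": [
    {"dx": 0, "dy": 0, "dz": 0.0003, "rx": 0, "ry": 0, "rz": 0, "gripper": 0.47},
    {"dx": 0, "dy": 0, "dz": 0, "rx": 0, "ry": 0, "rz": 0, "gripper": 0.5},
    {"dx": 0, "dy": 0, "dz": 0, "rx": 0, "ry": 0, "rz": 0, "gripper": 0.6},
    {"dx": 0, "dy": 0, "dz": 0, "rx": 0, "ry": 0, "rz": 0, "gripper": 0.75},
    {"dx": 0, "dy": 0, "dz": 0, "rx": 0, "ry": 0, "rz": 0, "gripper": 0.75},
    {"dx": 0, "dy": 0, "dz": 0.015, "rx": 0, "ry": 0, "rz": 0, "gripper": 0.75},
    {"dx": 0, "dy": 0, "dz": 0.035, "rx": 0, "ry": 0, "rz": 0, "gripper": 0.75},
    {"dx": 0, "dy": 0, "dz": 0.04, "rx": 0, "ry": 0, "rz": 0, "gripper": 0.75},
    {"dx": 0, "dy": 0, "dz": 0.02, "rx": 0, "ry": 0, "rz": 0, "gripper": 0.75}
  ]
}}

```text
t: 28.65
eef_pos: [549.9, 157.5, 222.3]
tcp_rot: [-1.571, -0.003, 0.09]
ft_force: [0.7, -0.0, -0.3]
opening: 0.745
```

>>> {"fn": "jog_arm", "kwargs": {
  "series": [
    {"dx": 0, "dy": -0.03, "dz": 0, "rx": 0, "ry": 0, "rz": 0, "gripper": 0.75},
    {"dx": 0, "dy": -0.04, "dz": 0, "rx": 0, "ry": 0, "rz": 0, "gripper": 0.75},
    {"dx": 0, "dy": -0.04, "dz": 0, "rx": 0, "ry": 0, "rz": 0, "gripper": 0.75},
    {"dx": 0, "dy": -0.04, "dz": 0, "rx": 0, "ry": 0, "rz": 0, "gripper": 0.75},
    {"dx": 0, "dy": -0.04, "dz": 0, "rx": 0, "ry": 0, "rz": 0, "gripper": 0.75},
    {"dx": 0, "dy": -0.04, "dz": 0, "rx": 0, "ry": 0, "rz": 0, "gripper": 0.75},
    {"dx": 0, "dy": -0.04, "dz": 0, "rx": 0, "ry": 0, "rz": 0, "gripper": 0.75},
    {"dx": 0, "dy": -0.03, "dz": 0, "rx": 0, "ry": 0, "rz": 0, "gripper": 0.75},
    {"dx": 0, "dy": 0, "dz": 0, "rx": 0, "ry": 0, "rz": 0, "gripper": 0.75}
  ]
}}

```text
t: 29.55
eef_pos: [549.1, -145.8, 219.0]
tcp_rot: [-1.571, -0.0, 0.086]
ft_force: [0.0, 0.3, -0.4]
opening: 0.752
```

Run:
```python
from h import *
a=env.read_camera("top")[:,:,::-1]; cv2.imwrite("pics/t30.png",a)
b=env.read_camera("scene")[:,:,::-1]; cv2.imwrite("pics/s30.png",b)
overlay(b,"scene",[],160,160,120,100,6,"pics/s30c.png");print(st())
overlay(a,"top",[],135,185,125,115,6,"pics/t30c.png")
```

```text
(29.65, array([ 549. , -142.9,  219.1]), array([-1.57 ,  0.   ,  0.088]), array([-0. ,  1. , -0.5]), 0.752, array([-0.37,  0.42,  1.71,  0.  ,  1.02, -0.46]))
```

View pics/t30.png

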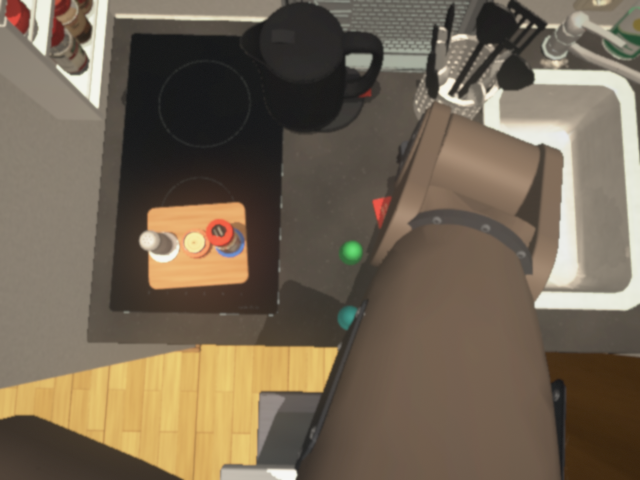

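View pics/s30c.png

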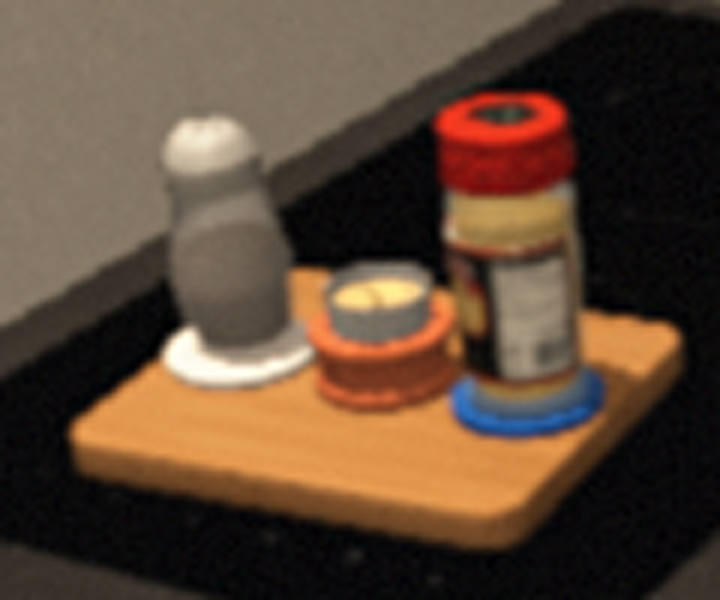

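View pics/t30c.png

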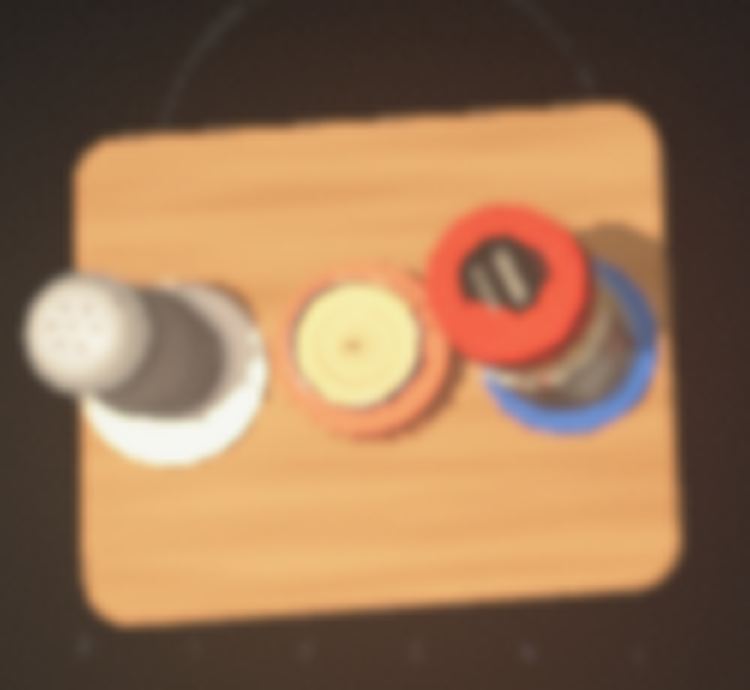

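Run:
```python
from h import *
a=cv2.imread("pics/t30.png"); b=cv2.imread("pics/s30.png")
W=(538.2,277.6);B=(549.2,157.4);M=(543.6,216)
def P(n): return [(circ(n,*W,25,28),(255,0,255)),(circ(n,*B,25,28),(255,0,255)),(circ(n,*W,105,17),(0,255,0)),(circ(n,*W,55,22),(0,255,0)),(circ(n,*B,131,22.5),(0,255,0)),(circ(n,*B,25,21),(0,255,0)),(circ(n,*M,44,26),(255,0,0)),(circ(n,*M,59,19),(255,255,0))]
overlay(a,"top",P("top"),135,185,125,115,6,"pics/t31.png")
overlay(b,"scene",P("scene"),160,160,120,100,6,"pics/s31.png")
```

```text
(no output)
```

View pics/t31.png

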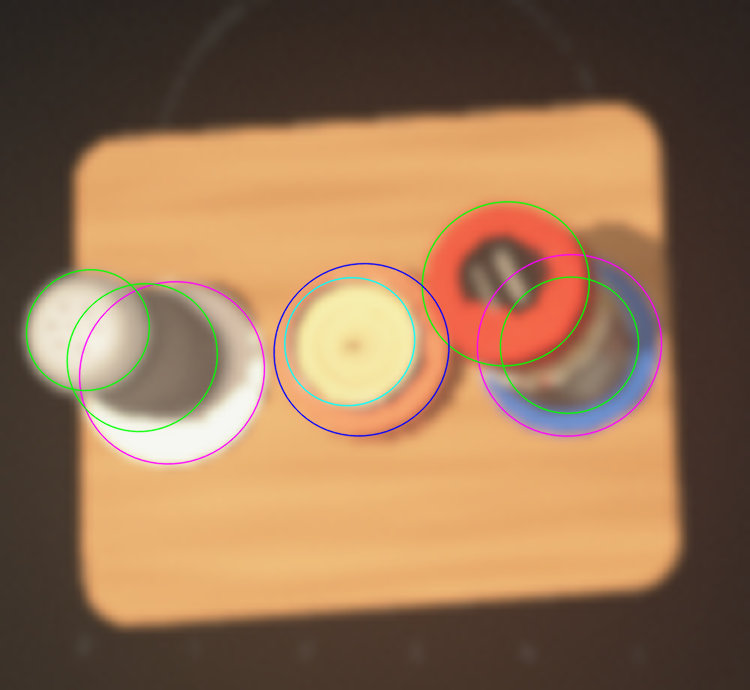

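View pics/s31.png

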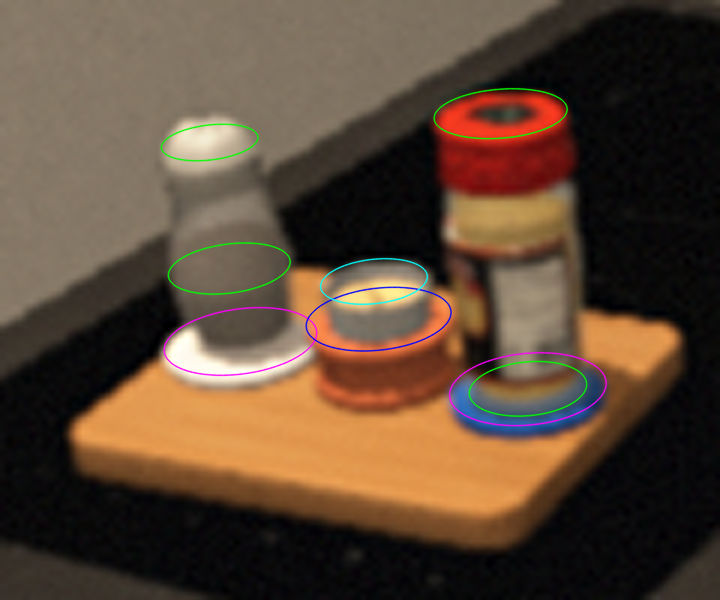

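Run:
```python
from h import *
b=cv2.imread("pics/s30.png");c=cv2.imread("pics/scene0.png")
cv2.imwrite("pics/cmp.png",np.hstack([cv2.resize(x[210:310,290:420],None,fx=3,fy=3) for x in(c,b)]))
```

```text
(no output)
```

View pics/cmp.png

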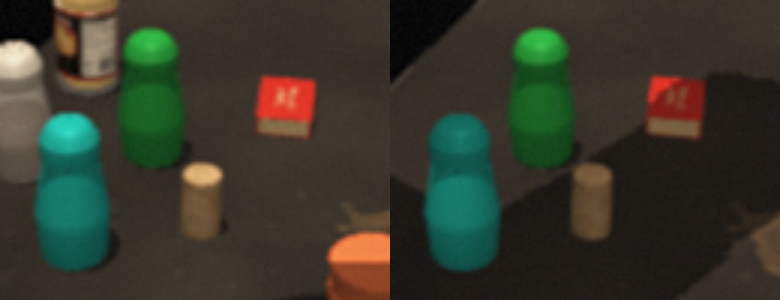

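The cork, matchbox and the other shakers haven't moved, and the arm is clear and at rest. Handing in.

Run:
```python
from h import *
print(st()); print(env.job_done())
```

```text
(29.65, array([ 549. , -142.9,  219.1]), array([-1.57 ,  0.   ,  0.088]), array([-0. ,  1. , -0.5]), 0.752, array([-0.37,  0.42,  1.71,  0.  ,  1.02, -0.46]))
the job is handed in; nothing more can be done
None
```

The board is set and the job was handed in at about 30 s. I moved the candle stand to the middle, put the tea light on it, stood the salt shaker on the white coaster, then the spice jar on the blue one.

- **Shaker and jar:** both stand upright, within about 1–2 mm of their coaster centres in both cameras. The jar's first grip caught only the edge of the cap, so I let go before lifting and gripped it again higher.
- **Stand:** it sits about 1.5 mm off the middle, toward the blue coaster. I left it there.
- **Tea light:** it is about 1–2 mm off the stand's centre, so up to about 3 mm off the board's middle.
- **Left alone:** the cork, matchbox and the green and turquoise shakers look unmoved compared with the first picture. The arm ended clear of everything.
- **Forces:** the highest wrist force I read was about 11 N, when setting down the stand.

The two cameras disagreed by about 1.5–2 mm, which is within their stated calibration. No check failed.

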